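# Prop and load the sampler's bottle tray

### The arm

A 6-joint arm with a two-finger parallel gripper is mounted at the origin on the work surface. World frame = base frame: x ahead of the robot, y to its left, z up, the work surface at z = 0. Lengths are in m, angles in rad, forces in N, time in s.
With the tool pointing down it reaches from about 0.4 to 0.825 m from the base axis. Payload 7 kg.
Tool frame: the origin (TCP) lies where the fingers leave the gripper's body, on its centre line; the fingertips stand 73 mm ahead of it and the grasp point (between the pads) lies ctrl.grip_depth ahead of it (ctrl.grip_depth is the distance from the TCP to the grasp point, in m); y points along the fingers, z is the direction in which the jaws open and shut, and the axes are right-handed (so a half turn about y gives the same grasp; the last joint's range is limited). The gripper opens to 85 mm and grips with 20 to 120 N. Pads are 22 mm wide; open, the fingers measure 114 mm over their backs; the gripper's body (76 mm by 85 mm) begins 54 mm behind the grasp point. The pads swing forward as they close: fully open they stand 13 mm farther back than shut.
Start: joints at [1.618, 0.359, 0.012, 0, -1.224, -0.288], TCP at [0.161, 0.655, 0.304] pointing down, gripper open.
Joint ranges: [-3.07, 3.07], [-1.43, 2.12], [-1.02, 1.25], [-3.03, 1.67], [-3.05, -0], [-3.03, 3.03]. Speed limits (rad/s): [2.39, 2.39, 3.01, 3.14, 3.14, 3.14].

### API

Orientations are given as a unit quaternion [x, y, z, w].
In Python, from cell import ctrl gives the robot as it stands.
- The arm moves only by the tool arm_command, never from a script. Its argument "deltas" is one flat list of numbers, 5 for each row, row after row: the opening, from 0 (shut) to 1 (fully open), then the shift along the tool's x, y, z in units of 0.03 m (1.0 is 0.03 m), then the turn about the tool's y in units of 360 degrees (1.0 is 360 degrees). In form: [jaw, x, y, z, roll, jaw, x, y, z, roll, ...]. A call has 1 to 20 rows; each row shifts and turns the pose as measured when the row begins, along the tool's axes as they then stand; what a row does not reach is not made up. A row lasts 1/10 s, in which the tool goes at most 50 mm and 8.59 degrees, less where a joint would pass 70% of its speed; a pose out of reach is approached as far as the arm can. A call with a number of a shift or a turn outside -1 to 1 is refused whole. A call with a gripper value outside its range is refused whole. The fingers move at their own pace and stop on an object; the grip force is fixed at half the most. Time passes only in rows, so rows that do not move let the fingers close. It gives the time, the measured TCP pose, the force and the opening at its end, in the units of the state.
- ctrl.get_obs(): the state, without advancing time (a new reading comes with each control period).
- ctrl.get_image(name): name is "scene" or "top" or "wrist"; returns the picture (480x640x3 uint8, red, green, blue); there is no depth.
- ctrl.camera_model(name): a dict with "fx", "fy", "cx", "cy" (pixels), "dist_coeffs" ([k1, k2, p1, p2, k3] as OpenCV has them; the pictures are not rectified), "eye" and "orientation" of the camera in the world; the wrist camera has in their place "tool_from_camera" (4x4, takes a point from camera to tool coordinates, whose origin is the TCP and whose axes are the tool frame's). Camera axes: x right, y up, looking along -z (the intrinsics and any distortion apply to the point x, -y, -z); pixel columns grow to the right and rows downward; lengths in m; the calibration is good to about 2 mm. A picture is of the moment at which its call begins: read the wrist's pose just before it. camera_model takes no time and is no camera call.
- ctrl.close_job(): hands the job in, once; it reports no verdict.
The state is a dict: "time": time; "joint_positions": joint angles; "qd": joint speeds; "joint_efforts": joint torques, N m; "tool_pos": TCP position; "tool_rot": TCP orientation; "force": force on the tool from outside, world axes, zero at the start; "moment": the same for the moment, N m; "grip_width": opening from 0.0 (shut) to 1.0 (fully open).
Only numpy, scipy, OpenCV 4.12 (cv2) and the standard library are available. Lean on these libraries where they do the work, as an engineer would, in place of code of your own. Each camera call takes 0.05 s, during which the arm holds its last target. There are 200 camera calls.

### The job

The hook-on bottle tray on the front of the sampler must not be loaded unsupported, as it sags: first turn the lab jack's crank until the jack's platform just touches the underside of the tray, without jacking the tray up. Then, with the red-capped spent bottles stood in the blue crate, stand every blue-capped sample bottle upright on the tray in one row with the two amber standards, between them and with a small gap between all neighbours, and once everything is in place press the green start button on the remote box. Leave the jar and the tin alone.

Things in the scene. Friction and masses are not known exactly. Their poses are not given: they have to be found in the camera images.
- crank_grip (a point): Middle of the jack's red crank knob: a cylinder 16 mm across, 46 mm long, lying parallel to the screw and spinning freely on its pin, so it can be pinched from above and carried round with the gripper kept upright. It circles the screw axis at 24 mm radius. The crank arm begins 25 mm from it towards the jack, the platform's front edge is 73 mm off. Ignore this frame's orientation.
- crank_axis (a point): Point on the jack's screw axis, opposite crank_grip. x: along the screw, level, from the knob into the jack (away from the robot); z up. Rises half as fast as the platform, 4 mm a turn, from 62 mm above the bench at crank angle 0. Black hub of 16 mm radius on this axis behind the knob.
- jack_crank (a joint): Crank angle, rad, 0 to 45. Growing (clockwise seen from the robot) raises the platform 8 mm a turn (1.27 mm per rad) from 122 mm above the bench at 0. At 0, 2 pi, .. the knob is straight above the axis; a quarter turn later it is on the robot's right (-y of crank_axis). Turns with about 2 N at the knob, stays where left.
- platform_top (a point): Centre of the top face of the lab jack's platform, a level aluminium plate 110 mm along the screw, 100 mm across, 10 mm thick, on a scissor linkage. About half of it is under the tray; the front part sticks out towards the robot.
- tray_mid (a point): Point on the tray's floor, midway along it and 90 mm out from the sampler's face. x to the sampler, y along the tray to the robot's left, z up; bottles stand in a row on this y axis. Steel tray 400 mm (y) by 170 mm (from 80 mm in front of the point to the sampler's face), 8 mm thick, rim 10 mm high round front and sides; the sampler's top is 70 mm above its floor.
- tray_front (a point): Middle of the lower front edge of the tray's sheet (on the underside), which is where the platform meets it first; about 160 mm above the bench, 8 mm below the tray's floor.
- tray (a joint): Tilt of the springy tray about its hooks at the sampler's face, rad: 0 level, positive with the front edge lifted (0.01 is 1.7 mm there), negative when it sags. About level with the standards alone; unpropped, each sample adds about 2 mm of sag in front, each spent bottle 0.6 mm. Lifts at about 0.7 N per mm at the front edge; more than 5 mm above or below level is too far.
- standard_left: Amber glass bottle with a black cap, a standard standing on the tray near its left end (+y of tray_mid); cylindrical body 47 mm across up to 52 mm high, then a shoulder and a screw cap 32 mm across, 85 mm tall in all; origin at the centre of its underside, z up the bottle. Its x and y axes start parallel to the tray's. A reference: samples go to the right of it.
- standard_right: Amber glass bottle with a black cap, the other standard, near the tray's right end (-y); cylindrical body 47 mm across up to 52 mm high, then a shoulder and a screw cap 32 mm across, 85 mm tall in all; origin at the centre of its underside, z up the bottle. Its x and y axes start parallel to the tray's. Samples go to the left of it.
- crate: Low blue plastic crate for spent bottles, open on top, outside 130 mm square, 45 mm high, walls and floor 5 mm; origin at the centre of its underside.
- start_top (a point): Centre of the top of the green start button, 28 mm across, 57 mm above the bench, on the cream remote box (90 x 80 x 35 mm). Pressed straight down.
- start (a joint): Travel of the start button, m: 0 up, 0.006 fully down (about 5 N); springs back. It counts from 0.004.
- septa_jar: White-lidded clear jar 64 mm across and 80 mm high, a bystander; origin at the centre of its underside.
- cap_tin: Round steel tin 60 mm across and 45 mm high, a bystander; origin at the centre of its underside.
- sample_1: Sample bottle, clear glass, white label and blue cap, 0.18 to 0.35 kg, starts on the bench to the robot's right; cylindrical body 47 mm across up to 52 mm high, then a shoulder and a screw cap 32 mm across, 85 mm tall in all; origin at the centre of its underside, z up the bottle. May be absent (None).
- sample_2: Sample bottle, clear glass, white label and blue cap, 0.18 to 0.35 kg, starts on the bench to the robot's right; cylindrical body 47 mm across up to 52 mm high, then a shoulder and a screw cap 32 mm across, 85 mm tall in all; origin at the centre of its underside, z up the bottle. May be absent (None).
- sample_3: Sample bottle, clear glass, white label and blue cap, 0.18 to 0.35 kg, starts on the bench to the robot's right; cylindrical body 47 mm across up to 52 mm high, then a shoulder and a screw cap 32 mm across, 85 mm tall in all; origin at the centre of its underside, z up the bottle. May be absent (None).
- sample_4: Sample bottle, clear glass, white label and blue cap, 0.18 to 0.35 kg, starts on the bench to the robot's right; cylindrical body 47 mm across up to 52 mm high, then a shoulder and a screw cap 32 mm across, 85 mm tall in all; origin at the centre of its underside, z up the bottle. May be absent (None).
- spent_1: Spent bottle, clear glass without label, red cap, 0.08 kg, starts on the tray between the standards; cylindrical body 47 mm across up to 52 mm high, then a shoulder and a screw cap 32 mm across, 85 mm tall in all; origin at the centre of its underside, z up the bottle. May be absent (None).
- spent_2: Spent bottle, clear glass without label, red cap, 0.08 kg, starts on the tray between the standards; cylindrical body 47 mm across up to 52 mm high, then a shoulder and a screw cap 32 mm across, 85 mm tall in all; origin at the centre of its underside, z up the bottle. May be absent (None).
Mind the look-alikes: they are no part of the job. Leave any pink or turquoise look-alike of the part that bears start_top alone. Leave any pink look-alike of the spent_1 alone.

How it is judged:
By the outcome, as a careful person would: the job done as asked, in the order asked, and still so for the second after the job is handed in, with the robot touching nothing.
Of sample_1, sample_2, sample_3, sample_4 only 2 to 4 are there at a start; the rules pass over those that are not, and their reading is None.
Of spent_1, spent_2 only 1 to 2 are there at a start; the rules pass over those that are not, and their reading is None.
At some moment in a run one of sample_1, sample_2, sample_3, sample_4 may be knocked a few centimetres aside while the robot is not near it.
It also fails if it takes over 210 s, if anything falls off the work surface, if the arm or the gripper's body presses on something with over 40 N, if the wrist force passes 120 N, or if a joint passes its speed limit or range.

## Working session

There is one attempt and no reset: what is moved stays moved. The work goes in short steps, Python scripts to look and compute and a tool call to move; the robot and the scene stay as the last step left them, time stands still between calls to the robot, and variables do not carry over. Pictures are saved under pics/ and viewed, about 12 in all and at most 16, crops included, and the job is handed in when it is done.

Besides the shell and the picture viewer there is one more tool, called after ">>>" in YAML: its name, and indented under it one key for each argument. arm_command: Moves the arm, as the interface text tells. Shifts and turns lie within -1 to 1; 1 stands for 0.03 m of shift or 360 degrees of turn. Its arguments: {"type":"object","properties":{"deltas":{"type":"array"}},"required":["deltas"]}

```bash
ls; mkdir -p pics
python3 - <<'E'
from cell import ctrl
import cv2
print(ctrl.get_obs()); print(ctrl.grip_depth)
for n in("scene","top","wrist"):
    print(n,ctrl.camera_model(n))
    cv2.imwrite(f"pics/{n}0.png",ctrl.get_image(n)[:,:,::-1])
E
```

```text
pics
{'time': 0.0, 'joint_positions': array([ 1.61808422e+00,  3.59397873e-01,  1.10693366e-02, -3.59533126e-04,
       -1.22408923e+00, -2.88101949e-01]), 'qd': array([-1.33830445e-04, -1.04464903e-03, -1.13970135e-03, -1.31003505e-05,
        4.20210840e-05,  1.10643445e-03]), 'joint_efforts': array([-1.88773622e-03, -5.83322096e+01,  2.93417215e+01,  6.93655193e+00,
       -5.99930529e-03,  1.07800563e-06]), 'tool_pos': array([0.16090789, 0.65517487, 0.30295934]), 'tool_rot': array([-0.08495584, -0.70139659,  0.70256694,  0.08500015]), 'force': array([ 0.20763495, -0.50041464, -0.13829941]), 'moment': array([ 0.05018792,  0.02033388, -0.02760549]), 'grip_width': 0.9970192755556602}
0.0539
scene {'fx': 471.411369549263, 'fy': 471.411369549263, 'cx': 317.21419812287485, 'cy': 238.7040786869049, 'dist_coeffs': array([0.0184703, 0.       , 0.       , 0.       , 0.       ]), 'eye': array([0.72843429, 0.90225714, 0.8320556 ]), 'orientation': array([0.04629147, 0.41948938, 0.90189094, 0.09207866])}
top {'fx': 536.6427180966255, 'fy': 536.6427180966255, 'cx': 331.190411632289, 'cy': 233.41291059448776, 'dist_coeffs': array([0.00973019, 0.        , 0.        , 0.        , 0.        ]), 'eye': array([0.40323956, 0.08404754, 1.25731619]), 'orientation': array([ 0.03554553, -0.04200269, -0.69929488,  0.7127124 ])}
wrist {'fx': 426.99509141238985, 'fy': 426.99509141238985, 'cx': 321.4799877224398, 'cy': 242.2020630158815, 'dist_coeffs': array([-0.04215064,  0.        ,  0.        ,  0.        ,  0.        ]), 'tool_from_camera': array([[ 3.95658438e-04, -9.46789019e-01, -3.21854621e-01,
        -8.35266924e-02],
       [ 6.94909908e-04,  3.21854829e-01, -9.46788776e-01,
        -7.05175988e-02],
       [ 9.99999680e-01,  1.50945003e-04,  7.85277648e-04,
         8.01375752e-04],
       [ 0.00000000e+00,  0.00000000e+00,  0.00000000e+00,
         1.00000000e+00]])}
```

View pics/scene0.png

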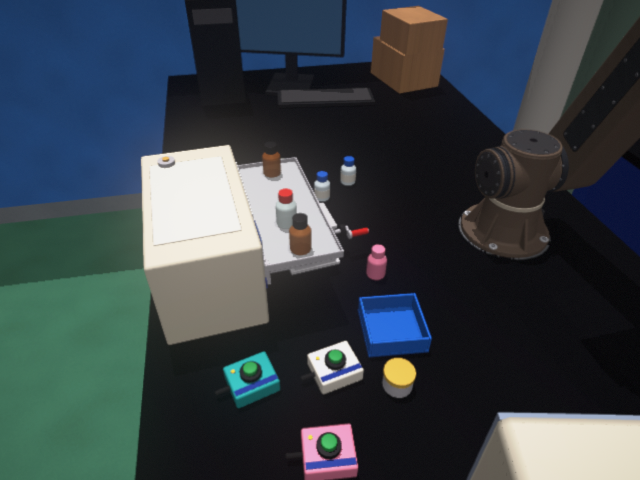

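View pics/top0.png

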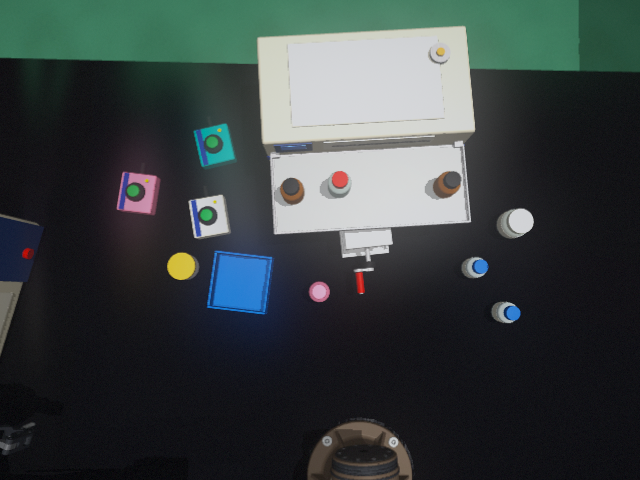

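```bash
cat > h.py <<'E'
import numpy as np, cv2
from scipy.spatial.transform import Rotation as R
from cell import ctrl
def cam(name,obs=None):
    m=ctrl.camera_model(name); K=np.array([[m['fx'],0,m['cx']],[0,m['fy'],m['cy']],[0,0,1.]])
    if name=='wrist':
        o=obs or ctrl.get_obs(); T=np.eye(4); T[:3,:3]=R.from_quat(o['tool_rot']).as_matrix(); T[:3,3]=o['tool_pos']
        T=T@m['tool_from_camera']; e,M=T[:3,3],T[:3,:3]
    else: e,M=np.array(m['eye']),R.from_quat(m['orientation']).as_matrix()
    return K,np.array(m['dist_coeffs']),e,M
def ray(c,uv):
    K,d,e,M=c; p=cv2.undistortPoints(np.float64([[uv]]),K,d)[0,0]
    v=M@[p[0],-p[1],-1]; return e,v/np.linalg.norm(v)
def onz(c,uv,z):
    e,v=ray(c,uv); return e+v*(z-e[2])/v[2]
def tri(rays):
    A=0;b=0
    for e,v in rays:
        P=np.eye(3)-np.outer(v,v); A=A+P; b=b+P@e
    x=np.linalg.solve(A,b); return x,[round(1e3*np.linalg.norm((np.eye(3)-np.outer(v,v))@(x-e)),1) for e,v in rays]
def proj(c,X):
    K,d,e,M=c; p=M.T@(np.array(X)-e); p=np.array([p[0],-p[1],-p[2]])
    return cv2.projectPoints(p.reshape(1,3),np.zeros(3),np.zeros(3),K,d)[0][0,0]
def blobs(img,lo,hi,amin=30):
    h=cv2.cvtColor(img,cv2.COLOR_RGB2HSV); lo,hi=np.array(lo),np.array(hi)
    if lo[0]>hi[0]: m=cv2.inRange(h,lo,np.array([179,*hi[1:]]))|cv2.inRange(h,np.array([0,*lo[1:]]),hi)
    else: m=cv2.inRange(h,lo,hi)
    n,L,s,c=cv2.connectedComponentsWithStats(m)
    return [(c[i].round(1),s[i]) for i in range(1,n) if s[i,4]>=amin],L
E
python3 - <<'E'
from h import *
for n in("top","scene"):
    im=cv2.imread(f"pics/{n}0.png")[:,:,::-1]; c=cam(n)
    print(n)
    for nm,lo,hi in(("red",(174,150,60),(6,255,255)),("blue",(100,150,60),(118,255,255)),("green",(50,120,40),(75,255,255)),("yel",(18,120,80),(32,255,255))):
        for ce,s in blobs(im,lo,hi,25)[0]:
            print(nm,ce,s, [onz(c,ce,z)[:2].round(3) for z in (.045,.057,.085,.253)])
    
o=ctrl.get_obs(); print(R.from_quat(o['tool_rot']).as_matrix().round(3))
c=cam("top")
for uv in [(291,185),(448,179)]: print(onz(c,uv,.253).round(3))
for uv in [(275,233),(470,221),(372,228)]: print(onz(c,uv,.178).round(3))
E
```

```text
top
red [339.6 178.7] [333 171  14  16 177] [array([0.664, 0.057]), array([0.661, 0.057]), array([0.655, 0.058]), array([0.619, 0.062])]
red [ 27.7 253.1] [ 22 248  12  11 103] [array([0.479, 0.754]), array([0.478, 0.748]), array([0.477, 0.732]), array([0.466, 0.639])]
red [359.7 282.4] [356 272   9  21 153] [array([0.427, 0.008]), array([0.427, 0.009]), array([0.426, 0.01 ]), array([0.423, 0.021])]
blue [201.6 146.9] [196 130  12  35 174] [array([0.732, 0.377]), array([0.728, 0.374]), array([0.721, 0.367]), array([0.675, 0.327])]
blue [123.5 189.9] [120 173   9  35  94] [array([0.627, 0.55 ]), array([0.625, 0.545]), array([0.62 , 0.534]), array([0.589, 0.47 ])]
blue [195.7 217.9] [192 201   8  35 132] [array([0.566, 0.383]), array([0.565, 0.38 ]), array([0.561, 0.373]), array([0.538, 0.331])]
blue [240.3 283.1] [ 206  250   68   69 3592] [array([0.421, 0.276]), array([0.421, 0.274]), array([0.42, 0.27]), array([0.418, 0.243])]
blue [480.2 266.1] [472 260  17  14 178] [array([ 0.469, -0.264]), array([ 0.468, -0.261]), array([ 0.467, -0.253]), array([ 0.458, -0.204])]
blue [512.  312.
[... 4275 characters left out ...]
3] [328 350  15  14 153] [array([0.572, 0.352]), array([0.574, 0.36 ]), array([0.58, 0.38]), array([0.613, 0.497])]
green [249.8 368.5] [243 362  15  15 174] [array([0.741, 0.346]), array([0.741, 0.355]), array([0.741, 0.375]), array([0.738, 0.493])]
green [328.6 442.2] [321 434  16  18 239] [array([0.624, 0.521]), array([0.625, 0.526]), array([0.629, 0.54 ]), array([0.651, 0.621])]
yel [399.2 372.1] [383 357  34  31 802] [array([0.458, 0.413]), array([0.462, 0.42 ]), array([0.472, 0.437]), array([0.53 , 0.542])]
[[-0.971 -0.    -0.239]
 [ 0.239 -0.001 -0.971]
 [-0.    -1.     0.001]]
[0.605 0.154 0.253]
[ 0.623 -0.145  0.253]
[0.521 0.189 0.178]
[ 0.553 -0.206  0.178]
[ 0.535 -0.007  0.178]
```

Candidates (scene px): 
- Spent bottle: red-capped (285,193) on the tray, versus the pink look-alike (377,262). I choose the red cap.
- Start box: cream (335,357), turquoise (250,368) or pink (329,442). I choose the cream one.
- Samples: blue caps at (322,175) and (348,160). The jar is white-lidded.
- Crank: red knob (360,231).

The other red dot, at top px (28,253), is on a console and isn't part of the job.

Run:
```python
from h import *
cs={n:cam(n) for n in("top","scene")}; ends={}
for n,uv in(("top",(360,282)),("scene",(360,231))):
    im=cv2.imread(f"pics/{n}0.png")[:,:,::-1]; B,L=blobs(im,(172,130,50),(8,255,255),25)
    k=L[uv[1],uv[0]]; ys,xs=np.nonzero(L==k); p=np.c_[xs,ys].astype(float); m=p.mean(0); w,V=np.linalg.eigh(np.cov((p-m).T))
    d=V[:,1]; t=(p-m)@d; s=1 if (d[1]<0)==(n=="top") and n=="top" else 1
    e=[m+d*t.min(),m+d*t.max()]
    e.sort(key=lambda q:q[1] if n=="top" else -q[0]) # far end first
    if n=="scene": e=e[::-1]
    ends[n]=(m,*e); print(n,m.round(1),[q.round(1) for q in e])
for i in range(3):
    print(tri([ray(cs[n],ends[n][i]) for n in cs]))
a=cv2.imread("pics/scene0.png"); 
cv2.imwrite("pics/c1.png",cv2.resize(a[140:400,230:440],None,fx=2.3,fy=2.3,interpolation=cv2.INTER_CUBIC))
```

```text
top [359.7 282.2] [array([358.6, 271.8]), array([360.8, 292.3])]
scene [359.9 231.3] [array([352., 233.]), array([367.7, 229.6])]
(array([0.426164  , 0.00992462, 0.07073434]), [np.float64(1.0), np.float64(1.0)])
(array([0.4484618 , 0.01293271, 0.07130401]), [np.float64(1.5), np.float64(1.5)])
(array([0.40429773, 0.00714778, 0.07049006]), [np.float64(0.7), np.float64(0.7)])
```

View pics/c1.png

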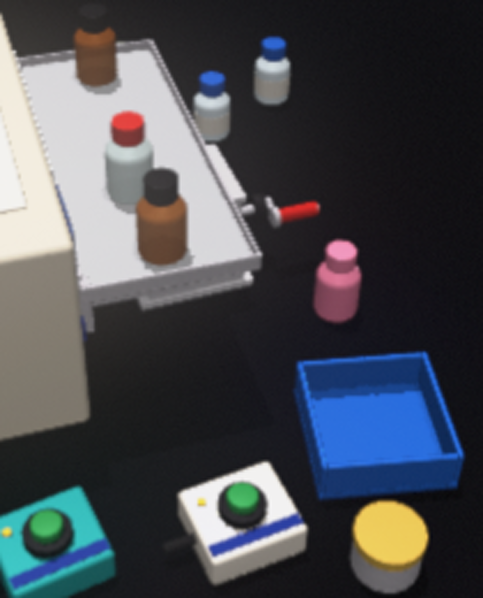

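>>> arm_command:
  deltas: [0.5, -1, 0, 0.6, 0, 0.5, -1, 0, 0.6, 0, 0.5, -1, 0, 0.6, 0, 0.5, -1, 0, 0.6, 0, 0.5, -1, 0, 0.6, 0, 0.5, -1, 0, 0.6, 0, 0.5, -0.6, 0, 1, 0, 0.5, -0.6, 0, 1, 0, 0.5, -0.6, 0, 1, 0, 0.5, -0.6, 0, 1, 0, 0.5, -0.6, 0, 1, 0, 0.5, -0.6, 0, 1, 0, 0.5, -0.6, 0, 1, 0, 0.5, -0.6, 0, 1, 0]

```text
time: 1.55
tool_pos: [0.3982, 0.2259, 0.3]
tool_rot: [-0.083, -0.699, 0.705, 0.084]
force: [0.3, -0.2, -0.2]
grip_width: 0.5
```

The crop confirms the choices: cream box with the green button, red-capped spent bottle on the tray, red crank knob, and the pink bottle to be left alone.

>>> arm_command:
  deltas: [0.5, 0, 0, 0, 0.024, 0.5, 0, 0, 0, 0.024, 0.5, 0, 0, 0, 0.024, 0.5, 0, 0, 0, 0.024, 0.5, 0, 0, 0, 0.024, 0.5, 0, 0, 0, 0.024, 0.5, 0, 0, 0, 0.024, 0.5, 0, 0, 0, 0.024, 0.5, 0, 0, 0, 0.024, 0.5, 0, 0, 0, 0.024, 0.5, 0, 0, 0, 0.024, 0.5, 0, 0, 0, 0.024, 0.5, 0, 0, 0, 0.024, 0.5, 0, 0, 0, 0.024, 0.5, 0, 0, 0, 0.024, 0.5, 0, 0, 0, 0.024, 0.5, 0, 0, 0, 0.024, 0.5, 0, 0, 0, 0.024, 0.5, 0, 0, 0, 0.024]

```text
time: 3.45
tool_pos: [0.3963, 0.218, 0.298]
tool_rot: [0.71, 0.015, -0.02, -0.703]
force: [0.2, -0.9, 0.6]
grip_width: 0.498
```

```bash
cat >> h.py <<'E'
def go(X,yaw=None):
    "shift still to go to TCP X, in command units of tool axes; yaw of tool x in deg"
    o=ctrl.get_obs(); M=R.from_quat(o['tool_rot']).as_matrix(); y=np.degrees(np.arctan2(M[1,0],M[0,0]))
    print('t',round(o['time'],2),'pos',o['tool_pos'].round(4),'yaw',round(y,1),'F',o['force'].round(1),'w',round(o['grip_width'],3),'down',(-M[2,1]).round(4))
    print('units xyz',(M.T@(np.array(X)-o['tool_pos'])/.03).round(2), 'roll',None if yaw is None else round((y-yaw)/360,4))
E
python3 -c "
from h import *
go([.40,.008,.25],6); print(ctrl.get_obs()['joint_positions'].round(2))"
```

```text
t 3.45 pos [0.3963 0.218  0.298 ] yaw 2.8 F [ 0.2 -0.9  0.6] w 0.498 down 0.9999
units xyz [-0.21  1.67 -6.98] roll -0.0088
[ 0.94 -0.01 -0.46  0.   -1.13 -2.46]
```

>>> arm_command:
  deltas: [0.5, 0.1, 0, -0.9, -0.008, 0.5, 0.1, 0, -0.9, 0, 0.5, 0.15, 0, -0.9, 0, 0.5, 0.15, 0, -0.9, 0, 0.5, 0.15, 0, -0.9, 0, 0.5, 0.2, 0, -0.9, 0, 0.5, 0.2, 0, -0.9, 0, 0.5, 0.1, 0, -0.5, 0, 0.5, 0, 0, 0, 0, 0.5, 0, 0, 0, 0]

```text
time: 4.45
tool_pos: [0.4483, 0.0103, 0.2987]
tool_rot: [0.71, 0.03, -0.036, -0.703]
force: [-0.2, -0.6, 0.2]
grip_width: 0.5
```

Run:
```python
from h import *
go([.43,.01,.30],6)
import pickle
o=ctrl.get_obs(); im=ctrl.get_image("wrist"); cv2.imwrite("pics/w1.png",im[:,:,::-1]); pickle.dump({k:o[k] for k in('tool_pos','tool_rot')},open("pics/w1.pkl","wb"))
```

```text
t 4.45 pos [0.4483 0.0103 0.2987] yaw 5.3 F [-0.2 -0.6  0.2] w 0.5 down 0.9999
units xyz [-0.61 -0.04  0.05] roll -0.0019
```

View pics/w1.png

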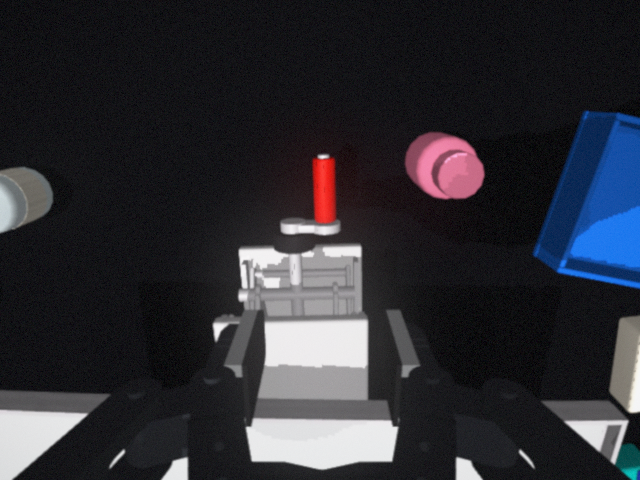

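>>> arm_command:
  deltas: [0.5, 0.9, -0.7, -0.1, 0, 0.5, 0.9, -0.7, -0.1, 0, 0.5, 0, 0, 0, 0, 0.5, 0, 0, 0, 0]

```text
time: 4.9
tool_pos: [0.5027, 0.0129, 0.3407]
tool_rot: [0.71, 0.031, -0.038, -0.703]
force: [0.1, -0.1, -0.1]
grip_width: 0.498
```

```bash
cat >> h.py <<'E'
import pickle
def snap(n):
    o=ctrl.get_obs(); im=ctrl.get_image("wrist"); cv2.imwrite(f"pics/{n}.png",im[:,:,::-1]); pickle.dump({k:o[k] for k in('tool_pos','tool_rot')},open(f"pics/{n}.pkl","wb")); return im
def load(n): return cv2.imread(f"pics/{n}.png")[:,:,::-1],cam("wrist",pickle.load(open(f"pics/{n}.pkl","rb")))
E
python3 -c "
from h import *
snap('w2'); go([.58,.0,.34],6)"
```

```text
t 4.95 pos [0.5028 0.0129 0.3408] yaw 5.6 F [0.3 0.5 0.6] w 0.497 down 0.9999
units xyz [ 2.52  0.01 -0.68] roll -0.0011
```

>>> arm_command:
  deltas: [0.5, 0.9, 0, 0, 0, 0.5, 0.9, 0, 0, 0, 0.5, 0.9, 0, 0, 0, 0.5, 0, 0, 0, 0, 0.5, 0, 0, 0, 0]

```text
time: 5.45
tool_pos: [0.5809, 0.0235, 0.3377]
tool_rot: [0.709, 0.031, -0.041, -0.703]
force: [-0.4, 1.2, -0.2]
grip_width: 0.497
```

```bash
python3 -c "
from h import *
snap('w3'); go([.58,.0,.34],6)
a=cv2.imread('pics/w2.png');b=cv2.imread('pics/w3.png')
cv2.imwrite('pics/p23.png',cv2.resize(np.hstack([a[100:440,140:480],b[0:340,140:480]]),(800,400),interpolation=cv2.INTER_CUBIC))"
```

```text
t 5.5 pos [0.5807 0.0235 0.3376] yaw 5.8 F [ 0.  -1.  -1.2] w 0.498 down 0.9999
units xyz [-0.1  -0.07 -0.78] roll -0.0005
```

View pics/p23.png

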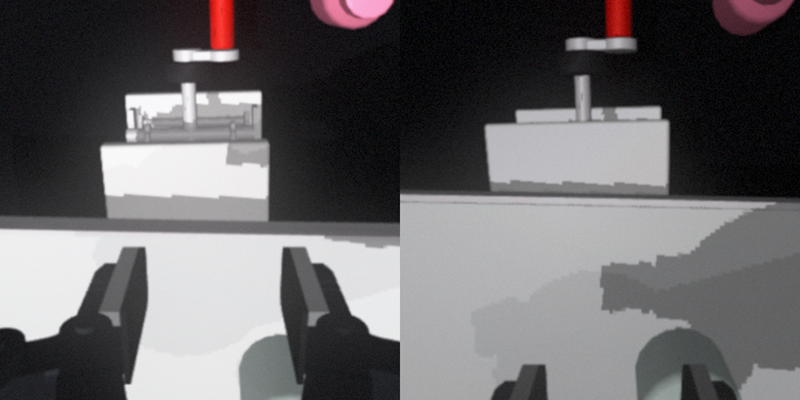

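The crops show the platform front edge at crop (103,146)-(268,142) and (87,125)-(268,121), the dark tray front face behind it, and the knob level with the screw on the robot's left.

Run:
```python
from h import *
for n,cols,r in(("w2",(250,350),(205,310)),("w3",(235,345),(90,185))):
    im,c=load(n); g=cv2.cvtColor(np.ascontiguousarray(im),cv2.COLOR_RGB2GRAY).astype(float)
    for x in cols:
        p=g[r[0]:r[1],x-2:x+3].mean(1); d=np.diff(p)
        print(n,x,[(r[0]+i,int(p[i]),int(p[i+1])) for i in range(len(d)) if abs(d[i])>9])
```

```text
w2 250 [(207, 216, 199), (208, 199, 161), (210, 162, 180), (211, 180, 194), (212, 194, 213), (213, 213, 229), (216, 236, 222), (217, 222, 207), (218, 207, 186), (219, 186, 154), (220, 154, 128), (222, 135, 175), (223, 175, 220), (224, 220, 238), (263, 238, 224), (264, 224, 186), (265, 186, 164), (284, 157, 145), (285, 145, 123), (286, 123, 109), (295, 111, 137), (296, 137, 181), (297, 181, 218), (308, 223, 191)]
w2 350 [(205, 142, 131), (216, 137, 127), (217, 127, 116), (219, 113, 123), (220, 123, 142), (221, 142, 160), (222, 160, 173), (237, 169, 197), (238, 197, 228), (266, 235, 221), (267, 221, 185), (268, 185, 164), (286, 157, 143), (287, 143, 121), (288, 121, 109), (297, 114, 140), (298, 140, 190), (299, 190, 223)]
w3 235 [(102, 38, 47), (103, 47, 84), (104, 84, 127), (105, 127, 161), (106, 161, 178), (152, 179, 149), (153, 149, 134), (161, 114, 104), (162, 104, 85), (165, 82, 111), (166, 111, 161), (167, 161, 183), (171, 182, 168), (172, 168, 157), (173, 157, 176), (174, 176, 185)]
w3 345 [(90, 82, 132), (91, 132, 169), (92, 169, 184), (99, 180, 152), (100, 152, 123), (102, 132, 154), (103, 154, 175), (104, 175, 184), (155, 186, 171), (156, 171, 140), (157, 140, 124), (164, 104, 90), (165, 90, 79), (167, 77, 99), (168, 99, 141), (169, 141, 176), (170, 176, 185), (173, 184, 171), (174, 171, 153), (176, 160, 176)]
```

Run:
```python
from h import *
c2=load("w2")[1]; c3=load("w3")[1]
def line(a,b,y0):
    ns=[]
    for c,(p,q) in((c2,a),(c3,b)):
        e,v1=ray(c,p); _,v2=ray(c,q); n=np.cross(v1,v2); n/=np.linalg.norm(n); ns.append((n,n@e))
    A=np.array([ns[0][0],ns[1][0],[0,1,0]]); return np.linalg.solve(A,[ns[0][1],ns[1][1],y0]), np.cross(ns[0][0],ns[1][0])
for nm,a,b in(("plat",((250,223.3),(350,221.05)),((235,104.55),(345,103.05))),
  ("tray low",((250,285.55),(350,287.45)),((235,162.3),(345,164.85))),
  ("tray rim",((250,296.6),(350,298.5)),((235,166.4),(345,169)))):
    for y in(-.03,.01,.05):
        X,d=line(a,b,y); print(nm,X.round(4),(d/d[1]).round(3))
# crank features
w2=load("w2")[0]
for n,c in(("w1",load("w1")[1]),("w2",c2),("w3",c3)):
    im=load(n)[0]
    print(n,[(q[0],list(q[1])) for q in blobs(np.ascontiguousarray(im),(172,130,50),(8,255,255),60)[0]])
```

```text
plat [ 0.5043 -0.03    0.1285] [-0.113  1.    -0.036]
plat [0.4997 0.01   0.127 ] [-0.113  1.    -0.036]
plat [0.4952 0.05   0.1256] [-0.113  1.    -0.036]
tray low [ 0.5365 -0.03    0.1623] [-0.077  1.    -0.007]
tray low [0.5334 0.01   0.162 ] [-0.077  1.    -0.007]
tray low [0.5303 0.05   0.1617] [-0.077  1.    -0.007]
tray rim [ 0.5365 -0.03    0.1785] [-0.077  1.    -0.009]
tray rim [0.5334 0.01   0.1781] [-0.077  1.    -0.009]
tray rim [0.5303 0.05   0.1778] [-0.077  1.    -0.009]
w1 [(array([324.1, 189.5]), [np.int32(312), np.int32(156), np.int32(25), np.int32(68), np.int32(1542)])]
w2 [(array([328.1, 109.9]), [np.int32(317), np.int32(78), np.int32(23), np.int32(64), np.int32(1394)])]
w3 [(array([325.1,  15. ]), [np.int32(314), np.int32(0), np.int32(23), np.int32(32), np.int32(707)]), (array([375.1, 391.5]), [np.int32(361), np.int32(351), np.int32(32), np.int32(76), np.int32(1455)])]
```

Run:
```python
from h import *
r=[ray(load(n)[1],p) for n,p in(("w1",(324.1,189.5)),("w2",(328.1,109.9)))]
print(tri(r)); r+=[ray(cam("top"),(359.7,282.2)),ray(cam("scene"),(359.9,231.3))]; X,e=tri(r); print(X.round(4),e)
# axis: thread/rod near hub in w1 (294,270) and w2
go([X[0],X[1],.20],6.5)
```

```text
(array([0.42638827, 0.00733505, 0.06847549]), [np.float64(0.1), np.float64(0.1)])
[0.4261 0.0082 0.0693] [np.float64(1.0), np.float64(0.8), np.float64(1.7), np.float64(1.5)]
t 5.5 pos [0.5807 0.0235 0.3376] yaw 5.8 F [ 0.  -1.  -1.2] w 0.498 down 0.9999
units xyz [-5.11  4.66  0.05] roll -0.0018
```

>>> arm_command:
  deltas: [0.5, -1, 0.3, 0, -0.002, 0.5, -1, 0.5, 0, 0, 0.5, -1, 1, 0, 0, 0.5, -1, 1, 0, 0, 0.5, -1, 1, 0, 0, 0.5, -0.3, 1, 0, 0, 0.5, 0, 0, 0, 0]

```text
time: 6.2
tool_pos: [0.408, 0.0019, 0.1918]
tool_rot: [0.708, 0.038, -0.045, -0.704]
force: [-0.9, -0.6, 0.6]
grip_width: 0.503
```

```bash
python3 -c "
from h import *
go([.426,.0075,.12],6.5)"
```

```text
t 6.2 pos [0.408  0.0019 0.1918] yaw 6.7 F [-0.9 -0.6  0.6] w 0.503 down 0.9999
units xyz [0.64 2.39 0.13] roll 0.0005
```

>>> arm_command:
  deltas: [0.5, 0.64, 0.4, 0.13, 0, 0.5, 0, 0.8, 0, 0, 0.5, 0, 0.6, 0, 0, 0.5, 0, 0.4, 0, 0, 0.5, 0, 0, 0, 0, 0.1, 0, 0, 0, 0, 0.1, 0, 0, 0, 0, 0.1, 0, 0, 0, 0, 0.1, 0, 0, 0, 0]

```text
time: 7.1
tool_pos: [0.4325, 0.0093, 0.1352]
tool_rot: [0.708, 0.045, -0.042, -0.704]
force: [-0.2, -2.9, -2.4]
grip_width: 0.159
```

```bash
python3 -c "
from h import *
go([.426,.0075,.12],6.5)
snap('w4')
im=ctrl.get_image('scene'); cv2.imwrite('pics/s4.png',im[:,:,::-1])
a=cv2.imread('pics/w4.png'); cv2.imwrite('pics/v4.png',np.hstack([a[:, 120:520],cv2.resize(cv2.imread('pics/s4.png')[160:300,260:420],(400,480)[::1])]))"
```

```text
t 7.1 pos [0.4325 0.0093 0.1352] yaw 7.1 F [-0.2 -2.9 -2.4] w 0.159 down 1.0
units xyz [-0.23  0.51 -0.03] roll 0.0015
```

View pics/v4.png

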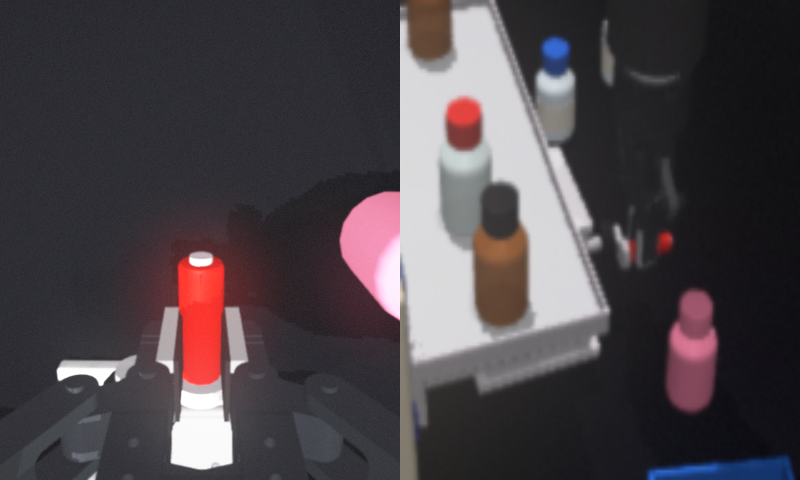

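The wrist view shows the knob between the pads, but about 15 mm too near the fingertips. I'll reopen, lower and pinch again.

>>> arm_command:
  deltas: [0.4, 0, 0, 0, 0, 0.4, 0, 0, 0, 0, 0.4, -0.2, 0.3, 0, -0.001, 0.4, 0, 0.3, 0, 0, 0.4, 0, 0, 0, 0, 0.1, 0, 0, 0, 0, 0.1, 0, 0, 0, 0, 0.1, 0, 0, 0, 0, 0.1, 0, 0, 0, 0]

```text
time: 8.1
tool_pos: [0.4274, 0.0085, 0.1166]
tool_rot: [0.708, 0.049, -0.044, -0.703]
force: [-0.5, -1.0, 0.2]
grip_width: 0.168
```

```bash
python3 -c "
from h import *
go([.426,.0075,.12],6.5)"
```

```text
t 8.1 pos [0.4274 0.0085 0.1166] yaw 7.5 F [-0.5 -1.   0.2] w 0.168 down 1.0
units xyz [-0.05 -0.11 -0.03] roll 0.0028
```

>>> arm_command:
  deltas: [0.1, 0, -0.44, -0.12, 0, 0.1, 0, -0.32, -0.32, 0, 0.1, 0, -0.12, -0.44, 0, 0.1, 0, 0.12, -0.44, 0, 0.1, 0, 0, 0, 0]

```text
time: 8.6
tool_pos: [0.4322, -0.0295, 0.1357]
tool_rot: [0.706, 0.048, -0.043, -0.705]
force: [1.3, 5.6, -10.8]
grip_width: 0.165
```

```bash
cat >> h.py <<'E'
P0=np.array([.4274,.0085,.1166]); L=np.array([-.1132,.9936,0]); turns=[0]
def crank(n=0,z0=0.0):
    o=ctrl.get_obs(); p=o['tool_pos']-P0; l=p@L*1e3+24; z=p[2]*1e3-z0
    th=np.degrees(np.arctan2(-l,z))%360; z2=z-4*((th+360*n-270)/360)
    th=np.degrees(np.arctan2(-l,z2))%360; M=R.from_quat(o['tool_rot']).as_matrix()
    print('t',round(o['time'],2),'l,z2',l.round(1),z2.round(1),'r',np.hypot(l,z2).round(1),'theta',th.round(1),'x',(p@[.9936,.1132,0]*1e3).round(1),'yaw',np.degrees(np.arctan2(M[1,0],M[0,0])).round(1),'F',o['force'].round(1),'w',round(o['grip_width'],3))
E
python3 -c "
from h import *
crank(1)"
```

```text
t 8.6 l,z2 -14.3 17.7 r 22.8 theta 39.0 x 0.5 yaw 7.4 F [  1.3   5.6 -10.8] w 0.165
```

>>> arm_command:
  deltas: [0.1, 0, 0.34, -0.24, 0, 0.1, 0, 0.41, -0.04, 0, 0.1, 0, 0.38, 0.17, 0, 0.1, 0, 0.24, 0.34, 0, 0.1, 0, 0.04, 0.41, 0, 0.1, 0, -0.17, 0.38, 0, 0.1, 0, 0, 0, 0]

```text
time: 9.3
tool_pos: [0.4287, -0.0005, 0.0976]
tool_rot: [0.707, 0.047, -0.044, -0.704]
force: [-1.9, -1.8, 3.3]
grip_width: 0.167
```

```bash
python3 -c "
from h import *
crank(1)"
```

```text
t 9.3 l,z2 14.9 -22.4 r 26.9 theta 213.6 x 0.3 yaw 7.3 F [-1.9 -1.8  3.3] w 0.167
```

>>> arm_command:
  deltas: [0.1, 0, -0.33, 0.26, 0, 0.1, 0, -0.42, 0.06, 0, 0.1, 0, -0.39, -0.16, 0, 0.1, 0, -0.27, -0.33, 0, 0.1, 0, -0.07, -0.41, 0, 0.1, 0, 0.15, -0.39, 0, 0.1, 0, 0.32, -0.26, 0, 0.1, 0, 0.4, -0.06, 0, 0.1, 0, 0.38, 0.15, 0, 0.1, 0, 0.25, 0.33, 0, 0.1, 0, 0.05, 0.41, 0, 0.1, 0, -0.16, 0.38, 0, 0.1, 0, 0, 0, 0]

```text
time: 10.6
tool_pos: [0.4288, -0.0022, 0.1009]
tool_rot: [0.706, 0.048, -0.043, -0.705]
force: [-0.7, 1.2, 0.8]
grip_width: 0.164
```

```bash
python3 -c "
from h import *
crank(2,-2.5)"
```

```text
t 10.6 l,z2 13.2 -20.7 r 24.6 theta 212.6 x 0.1 yaw 7.3 F [-0.7  1.2  0.8] w 0.164
```

>>> arm_command:
  deltas: [0.1, 0, -0.32, 0.28, 0, 0.1, 0, -0.41, 0.09, 0, 0.1, 0, -0.4, -0.13, 0, 0.1, 0, -0.29, -0.31, 0, 0.1, 0, -0.1, -0.41, 0, 0.1, 0, 0.12, -0.4, 0, 0.1, 0, 0.3, -0.28, 0, 0.1, 0, 0.4, -0.09, 0, 0.1, 0, 0.39, 0.13, 0, 0.1, 0, 0.27, 0.31, 0, 0.1, 0, 0.08, 0.41, 0, 0.1, 0, -0.14, 0.4, 0, 0.1, 0, -0.32, 0.28, 0, 0.1, 0, -0.41, 0.09, 0, 0.1, 0, -0.4, -0.13, 0, 0.1, 0, -0.29, -0.31, 0, 0.1, 0, -0.1, -0.41, 0, 0.1, 0, 0.12, -0.4, 0, 0.1, 0, 0.3, -0.28, 0, 0.1, 0, 0, 0, 0]

```text
time: 12.6
tool_pos: [0.4328, -0.0369, 0.1396]
tool_rot: [-0.704, -0.05, 0.042, 0.707]
force: [1.0, 4.7, -5.5]
grip_width: 0.167
```

```bash
python3 -c "
from h import *
crank(4,-2.5)"
```

```text
t 12.6 l,z2 -21.7 12.0 r 24.8 theta 61.0 x 0.2 yaw 7.5 F [ 1.   4.7 -5.5] w 0.167
```

```bash
cat >> h.py <<'E'
def avg(n,k=4): return np.mean([ctrl.get_image(n) for _ in range(k)],0)
ROI={"scene":[(258,205,90,72),(255,145,40,45)],"top":[(268,170,45,70),(430,160,45,70)]}
def lift(ref=None,save=None):
    out={}
    for n in ROI:
        a=avg(n); 
        if save: np.save(f"pics/{save}_{n}.npy",a)
        if ref:
            b=np.load(f"pics/{ref}_{n}.npy")
            for x,y,w,h in ROI[n]:
                A,B=[cv2.cvtColor(q[y:y+h,x:x+w].astype(np.float32),cv2.COLOR_RGB2GRAY) for q in(b,a)]
                W=np.eye(2,3,dtype=np.float32)
                cc,W=cv2.findTransformECC(A,B,W,cv2.MOTION_TRANSLATION,(3,200,1e-6),None,3)
                out[n+str(x)]=(W[:,2].round(3),round(cc,4))
    return out
E
python3 -c "
from h import *
lift(save='L0'); print(lift('L0')); crank(4,-2.5)
c=cam('scene')
for X in([.53,.05,.17],[.515,.19,.17],[.605,.154,.2]): print((proj(c,np.array(X)+[0,0,.001])-proj(c,X)).round(3), (proj(cam('top'),np.array(X)+[0,0,.001])-proj(cam('top'),X)).round(3))"
```

```text
{'scene258': (array([ 0.001, -0.   ], dtype=float32), 1.0), 'scene255': (array([-0.   , -0.001], dtype=float32), 1.0), 'top268': (array([-0.   ,  0.002], dtype=float32), 1.0), 'top430': (array([ 0.   , -0.001], dtype=float32), 1.0)}
t 13.4 l,z2 -21.1 12.5 r 24.5 theta 59.3 x 0.2 yaw 7.6 F [-0.2  3.8 -3.4] w 0.167
[ 0.007 -0.344] [ 0.016 -0.057]
[ 0.021 -0.354] [-0.046 -0.051]
[-0.008 -0.367] [-0.031 -0.095]
```

>>> arm_command:
  deltas: [0.1, 0, 0.4, -0.1, 0, 0.1, 0, 0.4, 0.11, 0, 0.1, 0, 0.28, 0.3, 0, 0.1, 0, 0.09, 0.4, 0, 0.1, 0, -0.12, 0.4, 0, 0.1, 0, 0, 0, 0]

```text
time: 14.0
tool_pos: [0.4288, -0.0051, 0.1078]
tool_rot: [0.706, 0.05, -0.042, -0.705]
force: [-0.8, 4.3, -4.6]
grip_width: 0.17
```

```bash
python3 -c "
from h import *
print(lift('L0','L1')); crank(4,-2.5)"
```

```text
{'scene258': (array([-0.019, -0.115], dtype=float32), 0.9929), 'scene255': (array([ 0.002, -0.   ], dtype=float32), 1.0), 'top268': (array([-0.002,  0.   ], dtype=float32), 1.0), 'top430': (array([ 0.002, -0.002], dtype=float32), 1.0)}
t 14.4 l,z2 9.5 -21.9 r 23.9 theta 203.6 x -0.2 yaw 7.5 F [ 0.1  6.1 -7.6] w 0.165
```

>>> arm_command:
  deltas: [0.1, 0, -0.27, 0.33, 0, 0.1, 0, 0, 0, 0]

```text
time: 14.6
tool_pos: [0.4277, 0.0042, 0.1164]
tool_rot: [0.706, 0.05, -0.042, -0.705]
force: [-2.9, 5.0, -2.5]
grip_width: 0.166
```

```bash
sed -i 's/k=4/k=2/; s/ROI={"scene":\[(258,205,90,72),/ROI={"scene":[/' h.py; python3 -c "
from h import *
print(lift('L0','L1')); crank(4,-2.5)"
```

```text
{'scene255': (array([ 0.   , -0.001], dtype=float32), 1.0), 'top268': (array([-0.002,  0.002], dtype=float32), 1.0), 'top430': (array([ 0.001, -0.003], dtype=float32), 1.0)}
t 14.8 l,z2 19.3 -14.3 r 24.0 theta 233.4 x -0.2 yaw 7.4 F [-1.   3.6 -1.4] w 0.168
```

>>> arm_command:
  deltas: [0.1, 0, -0.39, 0.15, 0, 0.1, 0, 0, 0, 0]

```text
time: 15.0
tool_pos: [0.4272, 0.0082, 0.1278]
tool_rot: [0.706, 0.05, -0.042, -0.705]
force: [-2.4, 2.3, 0.9]
grip_width: 0.167
```

```bash
python3 -c "
from h import *
print(lift('L0','L1')); crank(4,-2.5)"
```

```text
{'scene255': (array([-0.035, -0.103], dtype=float32), 0.9995), 'top268': (array([-0.005, -0.054], dtype=float32), 0.9995), 'top430': (array([ 0.046, -0.063], dtype=float32), 0.9988)}
t 15.2 l,z2 23.6 -3.5 r 23.8 theta 261.5 x -0.2 yaw 7.4 F [-1.6  1.4  0.5] w 0.169
```

>>> arm_command:
  deltas: [0.1, 0, -0.13, 0.01, 0, 0.1, 0, 0, 0, 0]

```text
time: 15.4
tool_pos: [0.4272, 0.0081, 0.1305]
tool_rot: [0.706, 0.049, -0.042, -0.705]
force: [-0.6, 2.1, 0.8]
grip_width: 0.167
```

```bash
python3 -c "
from h import *
print(lift('L0','L1')); crank(4,-2.5)"
```

```text
{'scene255': (array([-0.074, -0.128], dtype=float32), 0.9994), 'top268': (array([-0.016, -0.064], dtype=float32), 0.9991), 'top430': (array([ 0.06 , -0.109], dtype=float32), 0.9985)}
t 15.6 l,z2 23.7 -0.1 r 23.7 theta 269.8 x -0.2 yaw 7.4 F [-0.6  1.6  0.2] w 0.166
```

Contact showed up between 159.2 and 159.85 mm. The platform is now at about 160.0 mm, which is level for the tray. Next I release the knob and go up.

>>> arm_command:
  deltas: [0.4, 0, 0, 0, 0, 0.4, 0, 0, 0, 0, 0.4, 0, -0.5, 0, 0, 0.5, 0, -1, 0, 0, 0.7, 0, -1, 0, 0, 0.8, 0, -1, 0, 0, 0.8, 0, -1, 0, 0, 0.8, 0, -1, 0, 0, 0.8, 0, -1, 0, 0, 0.8, 0, -0.5, 0, 0, 0.8, 0, 0, 0, 0]

```text
time: 16.7
tool_pos: [0.4234, 0.0061, 0.348]
tool_rot: [0.708, 0.047, -0.042, -0.704]
force: [-0.8, -0.0, -0.0]
grip_width: 0.802
```

```bash
python3 -c "
from h import *
print(lift('L0','L1')); go([.62,.062,.345],6.5)
t=ctrl.get_image('top'); print([q[0] for q in blobs(t,(172,130,50),(8,255,255),60)[0]],[q[0] for q in blobs(t,(100,150,60),(118,255,255),100)[0]])"
```

```text
{'scene255': (array([-0.066, -0.148], dtype=float32), 0.9994), 'top268': (array([-0.025, -0.069], dtype=float32), 0.9991), 'top430': (array([ 0.086, -0.096], dtype=float32), 0.9981)}
t 16.9 pos [0.4222 0.0059 0.3447] yaw 7.2 F [-0.1 -0.1 -1.2] w 0.802 down 1.0
units xyz [ 6.77 -0.01  1.03] roll 0.002
[array([339.4, 178.6]), array([ 27.6, 253.1])] [array([201.6, 146.8]), array([195.6, 217.7]), array([237.3, 279.4]), array([492.5, 265.2]), array([512. , 312.6])]
```

>>> arm_command:
  deltas: [0.8, 1, 0, 0.15, 0, 0.8, 1, 0, 0.15, 0, 0.8, 1, 0, 0.15, 0, 0.8, 1, 0, 0.15, 0, 0.8, 1, 0, 0.15, 0, 0.8, 1, 0, 0.15, 0, 0.8, 0.7, 0, 0.15, 0, 0.8, 0, 0, 0, 0, 0.8, 0, 0, 0, 0]

```text
time: 17.85
tool_pos: [0.6227, 0.0633, 0.3308]
tool_rot: [0.71, 0.038, -0.05, -0.701]
force: [-0.7, -0.3, -0.3]
grip_width: 0.803
```

```bash
python3 -c "
from h import *
go([.62,.062,.262],4.5)
im=snap('w5'); c=cam('wrist')
for q in blobs(im,(172,130,50),(8,255,255),60)[0]: print(q[0],list(q[1]),onz(c,q[0],.245).round(4))
print(proj(c,[.62,.062,.253]).round(0))
"
```

```text
t 17.85 pos [0.6227 0.0633 0.3308] yaw 7.2 F [-0.7 -0.3 -0.3] w 0.803 down 0.9998
units xyz [-0.05  2.3  -0.01] roll 0.0075
[319.  306.5] [np.int32(279), np.int32(262), np.int32(79), np.int32(86), np.int32(5067)] [0.6194 0.06   0.245 ]
[324. 318.]
```

View pics/w5.png

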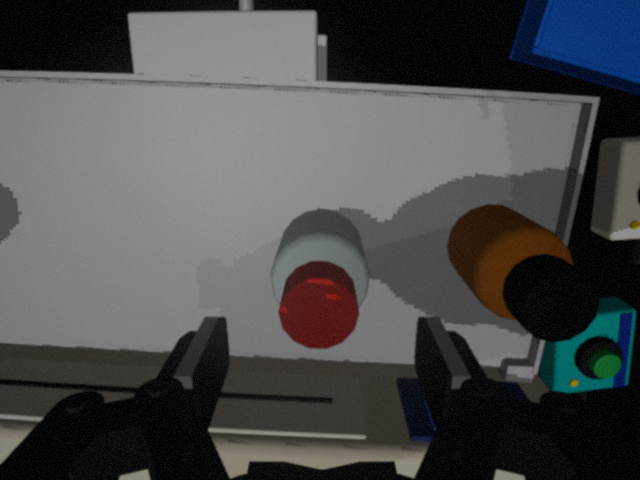

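>>> arm_command:
  deltas: [0.8, -0.08, 0.7, -0.06, -0.007, 0.8, 0, 0.7, 0, 0, 0.8, 0, 0.7, 0, 0, 0.8, 0, 0, 0, 0, 0.8, 0, 0.3, 0, 0, 0.4, 0, 0, 0, 0, 0.4, 0, 0, 0, 0, 0.4, 0, 0, 0, 0, 0.4, 0, 0, 0, 0]

```text
time: 18.8
tool_pos: [0.6163, 0.0591, 0.2619]
tool_rot: [0.708, 0.057, -0.065, -0.701]
force: [0.0, -1.0, -1.4]
grip_width: 0.538
```

```bash
python3 -c "
from h import *
go([.62,.062,.262],4.5)"
```

```text
t 18.8 pos [0.6163 0.0591 0.2619] yaw 9.9 F [ 0.  -1.  -1.4] w 0.538 down 0.9999
units xyz [ 0.14 -0.01  0.07] roll 0.0149
```

>>> arm_command:
  deltas: [0.4, 0, -0.5, 0, 0, 0.4, 0, -1, 0, 0, 0.4, 0, -1, 0, 0, 0.4, 0, -1, 0, 0, 0.4, -0.6, 0, 0.5, 0, 0.4, -0.6, 0, 0.95, 0, 0.4, -0.6, 0, 0.95, 0, 0.4, -0.6, 0, 0.95, 0, 0.4, -0.6, 0, 0.95, 0, 0.4, -0.6, 0, 0.95, 0, 0.4, -0.6, 0, 0.95, 0, 0.4, -0.6, 0, 0.95, 0, 0.4, -0.6, 0, 0.95, 0, 0.4, -0.3, 0, 0.5, 0, 0.4, 0, 0, 0, 0]

```text
time: 20.3
tool_pos: [0.3973, 0.2926, 0.3736]
tool_rot: [0.707, 0.056, -0.063, -0.702]
force: [-0.5, 0.1, -1.4]
grip_width: 0.535
```

```bash
python3 -c "
from h import *
im=snap('w6'); go([.418,.276,.10],9)
c=cam('wrist')
h=cv2.cvtColor(im,cv2.COLOR_RGB2HSV); m=cv2.inRange(h,(100,150,50),(122,255,255))
cnt=max(cv2.findContours(m,0,2)[0],key=cv2.contourArea); p=cv2.approxPolyDP(cv2.convexHull(cnt),12,True)[:,0]; print(p.tolist()); print([onz(c,q,.045)[:2].round(3) for q in p])
print(lift('L0','L2'))
t=np.load('pics/L2_top.npy').astype(np.uint8)
print([(q[0],onz(cam('top'),q[0],.075).round(3)) for q in blobs(t,(100,150,60),(118,255,255),100)[0]])
"
```

```text
t 20.35 pos [0.3978 0.2921 0.3737] yaw 9.6 F [-0.  -0.6 -0.7] w 0.539 down 0.9999
units xyz [ 0.66  9.12 -0.59] roll 0.0017
[[388, 168], [353, 275], [224, 259], [219, 184], [253, 123], [308, 118]]
[array([0.365, 0.347]), array([0.477, 0.335]), array([0.482, 0.204]), array([0.407, 0.192]), array([0.346, 0.218]), array([0.333, 0.266])]
{'scene255': (array([-0.06 , -0.108], dtype=float32), 0.9972), 'top268': (array([-0.019, -0.065], dtype=float32), 0.9991), 'top430': (array([ 0.082, -0.097], dtype=float32), 0.9981)}
[(array([201.6, 146.9]), array([0.724, 0.369, 0.075])), (array([195.7, 217.9]), array([0.562, 0.375, 0.075])), (array([243.5, 281.2]), array([0.425, 0.265, 0.075])), (array([492.5, 265.2]), array([ 0.47 , -0.283,  0.075])), (array([512. , 312.6]), array([ 0.367, -0.324,  0.075]))]
```

>>> arm_command:
  deltas: [0.4, 0.5, 0, -0.8, 0, 0.4, 0, 1, 0, 0, 0.4, 0, 1, 0, 0, 0.4, 0, 1, 0, 0, 0.4, 0, 1, 0, 0, 0.4, 0, 1, 0, 0, 0.4, 0, 1, 0, 0, 0.4, 0, 1, 0, 0, 0.4, 0, 1, 0, 0, 0.4, 0, 0.3, 0, 0, 0.4, 0, 0, 0, 0]

```text
time: 21.65
tool_pos: [0.425, 0.2594, 0.1174]
tool_rot: [0.707, 0.051, -0.054, -0.703]
force: [-0.6, -0.1, -0.8]
grip_width: 0.535
```

```bash
python3 -c "
from h import *
go([.415,.27,.10],9)"
```

```text
t 21.65 pos [0.425  0.2594 0.1174] yaw 8.5 F [-0.6 -0.1 -0.8] w 0.535 down 1.0
units xyz [-0.27  0.58  0.4 ] roll -0.0013
```

>>> arm_command:
  deltas: [0.4, -0.27, 0.3, 0.4, 0, 0.4, 0, 0.2, 0, 0, 0.4, 0, 0.1, 0, 0, 0.4, 0, 0, 0, 0]

```text
time: 22.05
tool_pos: [0.4179, 0.2712, 0.1029]
tool_rot: [0.706, 0.052, -0.053, -0.704]
force: [-0.1, -0.2, -0.9]
grip_width: 0.535
```

```bash
python3 -c "
from h import *
go([.415,.27,.10],9)"
```

```text
t 22.05 pos [0.4179 0.2712 0.1029] yaw 8.5 F [-0.1 -0.2 -0.9] w 0.535 down 1.0
units xyz [-0.1   0.1  -0.02] roll -0.0014
```

>>> arm_command:
  deltas: [0.4, 0, 0.12, 0, 0, 0.4, 0, 0, 0, 0, 0.68, 0, 0, 0, 0, 0.68, 0, 0, 0, 0, 0.68, 0, 0, 0, 0, 0.68, 0, -0.5, 0, 0, 0.68, 0, -1, 0, 0, 0.68, 0, -1, 0, 0, 0.8, 0, -1, 0, 0, 0.8, 0, -1, 0, 0, 0.8, 0, -0.8, 0, 0]

```text
time: 23.15
tool_pos: [0.4176, 0.2697, 0.2627]
tool_rot: [0.707, 0.051, -0.053, -0.703]
force: [0.5, -0.8, -0.2]
grip_width: 0.805
```

>>> arm_command:
  deltas: [0.8, -0.05, 0, -1, 0, 0.8, -0.05, 0, -1, 0, 0.8, -0.05, 0, -1, 0, 0.8, -0.05, 0, -1, 0, 0.8, -0.05, 0, -1, 0, 0.8, -0.05, 0, -1, 0, 0.8, -0.05, 0, -1, 0, 0.8, -0.05, 0, -1, 0, 0.8, -0.05, 0, -1, 0, 0.8, -0.05, 0, -1, 0, 0.8, -0.05, 0, -1, 0, 0.8, -0.05, 0, -1, 0, 0.8, -0.05, 0, -1, 0, 0.8, -0.05, 0, -1, 0, 0.8, -0.05, 0, -1, 0, 0.8, -0.05, 0, -1, 0, 0.8, -0.05, 0, -1, 0, 0.8, -0.05, 0, -1, 0, 0.8, 0, 0, 0, 0]

```text
time: 25.05
tool_pos: [0.4733, -0.2878, 0.2699]
tool_rot: [-0.704, -0.058, 0.051, 0.706]
force: [-1.3, 0.2, -0.4]
grip_width: 0.799
```

```bash
python3 -c "
from h import *
im=snap('w7'); c=cam('wrist'); go([.47,-.283,.095],6)
for q in blobs(im,(100,150,60),(118,255,255),100)[0]: print(q[0],list(q[1]),onz(c,q[0],.075).round(4))
t=ctrl.get_image('top'); cv2.imwrite('pics/t7.png',t[:,:,::-1])
print([(q[0],onz(cam('top'),q[0],.075).round(3)) for q in blobs(t,(100,150,60),(118,255,255),100)[0]])
cv2.imwrite('pics/v7.png',cv2.resize(np.hstack([im[:,:,::-1],t[:,:,::-1]]),(800,300)))
"
```

```text
t 25.1 pos [ 0.473  -0.2866  0.2699] yaw 8.8 F [-0.   0.6 -1. ] w 0.803 down 1.0
units xyz [-0.14  5.83  0.12] roll 0.0078
[301.4  59.7] [np.int32(277), np.int32(37), np.int32(37), np.int32(34), np.int32(124)] [ 0.3743 -0.314   0.075 ]
[330.5 227.8] [np.int32(307), np.int32(200), np.int32(48), np.int32(52), np.int32(1711)] [ 0.4718 -0.2813  0.075 ]
[(array([201.6, 146.8]), array([0.724, 0.369, 0.075])), (array([195.7, 217.8]), array([0.563, 0.375, 0.075])), (array([239.7, 282.9]), array([0.421, 0.273, 0.075]))]
```

View pics/v7.png

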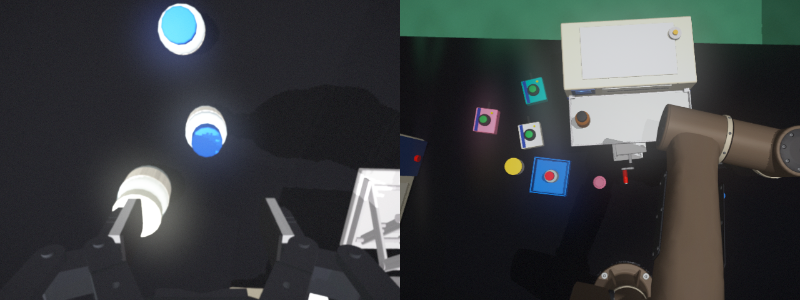

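>>> arm_command:
  deltas: [0.8, -0.08, 0.5, 0.17, 0, 0.8, 0, 1, 0, 0, 0.8, 0, 1, 0, 0, 0.8, 0, 1, 0, 0, 0.8, 0, 0, 0, 0]

```text
time: 25.65
tool_pos: [0.4712, -0.2765, 0.1646]
tool_rot: [-0.704, -0.061, 0.051, 0.706]
force: [-0.2, 0.5, 0.0]
grip_width: 0.798
```

```bash
python3 -c "
from h import *
go([.471,-.281,.094],6)"
```

```text
t 25.65 pos [ 0.4712 -0.2765  0.1646] yaw 9.1 F [-0.2  0.5  0. ] w 0.798 down 0.9999
units xyz [-0.07  2.35 -0.15] roll 0.0085
```

>>> arm_command:
  deltas: [0.8, -0.05, 0.8, -0.12, 0, 0.8, 0, 0.8, 0, 0, 0.8, 0, 0.65, 0, 0, 0.8, 0, 0.2, 0, 0, 0.8, 0, 0, 0, 0, 0.4, 0, 0, 0, 0, 0.4, 0, 0, 0, 0, 0.4, 0, 0, 0, 0, 0.4, 0, 0, 0, 0]

```text
time: 26.55
tool_pos: [0.4777, -0.2778, 0.1011]
tool_rot: [0.706, 0.068, -0.049, -0.703]
force: [0.0, 0.8, -3.8]
grip_width: 0.531
```

```bash
python3 -c "
from h import *
go([.471,-.281,.094],6)"
```

```text
t 26.55 pos [ 0.4777 -0.2778  0.1011] yaw 9.5 F [ 0.   0.8 -3.8] w 0.531 down 0.9996
units xyz [-0.24  0.23 -0.07] roll 0.0098
```

>>> arm_command:
  deltas: [0.4, 0, -0.5, 0, 0, 0.4, 0, -1, 0, 0, 0.4, 0, -1, 0, 0, 0.4, 0, -1, 0, 0, 0.4, 0, -1, 0, 0, 0.4, 0, -1, 0, 0, 0.4, 0, -1, 0, 0, 0.4, 0, -0.8, 0.5, 0, 0.4, 0, 0, 1, 0, 0.4, 0, 0, 1, 0, 0.4, 0, 0, 1, 0, 0.4, 0, 0, 1, 0, 0.4, 0, 0, 1, 0, 0.4, 0, 0, 1, 0, 0.4, 0, 0, 0.6, 0, 0.4, 0, 0, 0, 0]

```text
time: 28.15
tool_pos: [0.4292, -0.0602, 0.328]
tool_rot: [-0.703, -0.064, 0.048, 0.706]
force: [0.0, -0.1, -2.5]
grip_width: 0.528
```

```bash
python3 -c "
from h import *
go([.6244,-.044,.30],6)
t=ctrl.get_image('top'); print([(q[0],onz(cam('top'),q[0],.075).round(3)) for q in blobs(t,(100,150,60),(118,255,255),60)[0]])
print(lift('L0','L3'))"
```

```text
t 28.15 pos [ 0.4292 -0.0602  0.328 ] yaw 9.0 F [ 0.  -0.1 -2.5] w 0.528 down 0.9997
units xyz [ 6.49  1.08 -0.49] roll 0.0085
[(array([201.6, 146.8]), array([0.724, 0.369, 0.075])), (array([123.5, 190. ]), array([0.622, 0.538, 0.075])), (array([195.7, 217.9]), array([0.562, 0.375, 0.075])), (array([236.3, 277.1]), array([0.433, 0.281, 0.075])), (array([512. , 312.6]), array([ 0.367, -0.324,  0.075]))]
{'scene255': (array([-0.058, -0.109], dtype=float32), 0.9972), 'top268': (array([-0.012, -0.07 ], dtype=float32), 0.9991), 'top430': (array([ 0.075, -0.123], dtype=float32), 0.9984)}
```

>>> arm_command:
  deltas: [0.4, 1, 0, -0.07, 0, 0.4, 1, 0, -0.07, 0, 0.4, 1, 0, -0.07, 0, 0.4, 1, 0, -0.07, 0, 0.4, 1, 0, -0.07, 0, 0.4, 0.8, 0, -0.07, 0, 0.4, 0.3, 0, 0, 0, 0.4, 0, 0, 0, 0]

```text
time: 29.2
tool_pos: [0.6198, -0.0549, 0.328]
tool_rot: [-0.704, -0.057, 0.045, 0.706]
force: [-0.1, -0.3, -3.6]
grip_width: 0.528
```

```bash
python3 -c "
from h import *
go([.6244,-.044,.2705],6)
im=snap('w8')
c=cam('wrist')
for q in blobs(im,(100,150,40),(118,255,255),100)[0]: print(q[0],list(q[1]),onz(c,q[0],ctrl.get_obs()['tool_pos'][2]-.101+.075).round(4))
"
```

```text
t 29.2 pos [ 0.6198 -0.0549  0.328 ] yaw 8.2 F [-0.1 -0.3 -3.6] w 0.528 down 0.9999
units xyz [0.17 1.92 0.33] roll 0.0062
[321.7 399.4] [np.int32(259), np.int32(328), np.int32(126), np.int32(134), np.int32(12589)] [ 0.6153 -0.0563  0.3019]
[629.4 428.6] [np.int32(612), np.int32(417), np.int32(28), np.int32(34), np.int32(500)] [0.6144 0.0345 0.3019]
```

View pics/w8.png

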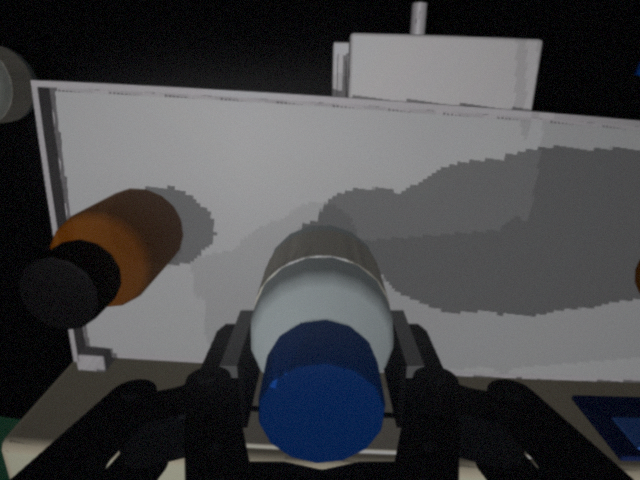

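>>> arm_command:
  deltas: [0.4, 0.1, 0.6, 0.33, 0, 0.4, 0, 0.7, 0, 0, 0.4, 0, 0.4, 0, 0, 0.4, 0, 0, 0, 0, 0.4, 0, 0, 0, 0]

```text
time: 29.75
tool_pos: [0.618, -0.0464, 0.2775]
tool_rot: [-0.704, -0.056, 0.044, 0.706]
force: [-0.3, 0.1, -2.2]
grip_width: 0.527
```

```bash
python3 -c "
from h import *
go([.6225,-.044,.2695],6)"
```

```text
t 29.75 pos [ 0.618  -0.0464  0.2775] yaw 8.1 F [-0.3  0.1 -2.2] w 0.527 down 0.9998
units xyz [0.16 0.27 0.06] roll 0.0058
```

>>> arm_command:
  deltas: [0.4, 0.16, 0.12, 0.06, 0, 0.4, 0, 0.1, 0, 0, 0.4, 0, 0, 0, 0]

```text
time: 30.05
tool_pos: [0.6235, -0.044, 0.2732]
tool_rot: [-0.704, -0.058, 0.042, 0.706]
force: [0.1, -0.6, -1.7]
grip_width: 0.528
```

```bash
python3 -c "
from h import *
go([.6225,-.044,.2695],6)"
```

```text
t 30.05 pos [ 0.6235 -0.044   0.2732] yaw 8.1 F [ 0.1 -0.6 -1.7] w 0.528 down 0.9998
units xyz [-0.03  0.12  0.  ] roll 0.0058
```

>>> arm_command:
  deltas: [0.4, 0, 0.07, 0, 0, 0.4, 0, 0.05, 0, 0, 0.4, 0, 0, 0, 0]

```text
time: 30.35
tool_pos: [0.6239, -0.0439, 0.2699]
tool_rot: [-0.704, -0.058, 0.042, 0.706]
force: [-0.1, -0.2, -3.1]
grip_width: 0.526
```

```bash
python3 -c "
from h import *
go([.6225,-.044,.2695],6)"
```

```text
t 30.35 pos [ 0.6239 -0.0439  0.2699] yaw 8.1 F [-0.1 -0.2 -3.1] w 0.526 down 0.9997
units xyz [-0.05  0.01  0.  ] roll 0.0058
```

>>> arm_command:
  deltas: [0.4, 0, 0.05, 0, 0, 0.4, 0, 0.03, 0, 0, 0.4, 0, 0, 0, 0]

```text
time: 30.65
tool_pos: [0.624, -0.0439, 0.2674]
tool_rot: [-0.704, -0.058, 0.042, 0.706]
force: [-0.3, -0.2, -3.2]
grip_width: 0.527
```

```bash
python3 -c "
from h import *
go([.6225,-.044,.2695],6); print(lift('L0','L3')); go([.6225,-.044,.2695],6)"
```

```text
t 30.65 pos [ 0.624  -0.0439  0.2674] yaw 8.1 F [-0.3 -0.2 -3.2] w 0.527 down 0.9997
units xyz [-0.05 -0.07  0.  ] roll 0.0058Traceback (most recent call last):
  File "<string>", line 3, in <module>
    go([.6225,-.044,.2695],6); print(lift('L0','L3')); go([.6225,-.044,.2695],6)
                                     ~~~~^^^^^^^^^^^
  File "h.py", line 57, in lift
    cc,W=cv2.findTransformECC(A,B,W,cv2.MOTION_TRANSLATION,(3,200,1e-6),None,3)
         ~~~~~~~~~~~~~~~~~~~~^^^^^^^^^^^^^^^^^^^^^^^^^^^^^^^^^^^^^^^^^^^^^^^^^^
cv2.error: OpenCV(4.12.0) /io/opencv/modules/video/src/ecc.cpp:589: error: (-7:Iterations do not converge) The algorithm stopped before its convergence. The correlation is going to be minimized. Images may be uncorrelated or non-overlapped in function 'findTransformECC'
```

>>> arm_command:
  deltas: [0.4, 0, 0.05, 0, 0, 0.4, 0, 0, 0, 0]

```text
time: 31.05
tool_pos: [0.6242, -0.0438, 0.2677]
tool_rot: [-0.704, -0.059, 0.042, 0.706]
force: [-0.2, -0.3, -3.3]
grip_width: 0.528
```

```bash
python3 -c "
from h import *
im=snap('w9'); cv2.imwrite('pics/s9.png',ctrl.get_image('scene')[:,:,::-1]); go([.6225,-.044,.2695],6)
c=cv2.imread('pics/s9.png')[110:290,200:400]; cv2.imwrite('pics/s9c.png',cv2.resize(c,None,fx=3,fy=3,interpolation=cv2.INTER_CUBIC))"
```

```text
t 31.15 pos [ 0.6242 -0.0439  0.2673] yaw 8.1 F [ 0.3  0.5 -1.1] w 0.526 down 0.9997
units xyz [-0.06 -0.07  0.  ] roll 0.0059
```

View pics/s9c.png

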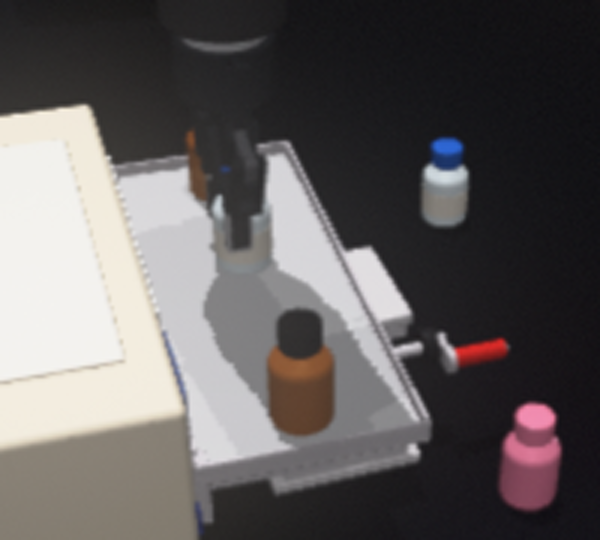

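The crop shows the sample standing on the tray between the standards, and the last downward step no longer moved the arm. I'll release it.

>>> arm_command:
  deltas: [0.6, 0, 0, 0, 0, 0.65, 0, 0, 0, 0, 0.7, 0, 0, 0, 0, 0.7, 0, -0.4, 0, 0, 0.7, 0, -0.8, 0, 0, 0.7, 0, -1, 0, 0, 0.8, 0, -1, 0, 0, 0.8, 0, -0.6, 0, 0, 0.8, -1, 0, 0, 0, 0.8, -1, 0, 0, 0, 0.8, -1, 0, 0, 0, 0.8, -1, 0, 0, 0, 0.8, -1, 0, 0, 0, 0.8, -1, 0, 0, 0, 0.8, 0, 0, 0, 0]

```text
time: 32.65
tool_pos: [0.4383, -0.0723, 0.3923]
tool_rot: [-0.705, -0.063, 0.037, 0.705]
force: [0.0, -0.1, 0.5]
grip_width: 0.801
```

```bash
python3 -c "
from h import *
go([.367,-.320,.25],6)
t=ctrl.get_image('top'); cv2.imwrite('pics/t10.png',t[:,:,::-1]); s=ctrl.get_image('scene')
for n,i in(('top',t),('scene',s)):
  for z in(.075,.243): print(n,z,[(q[0],onz(cam(n),q[0],z)[:2].round(3)) for q in blobs(i,(100,150,60),(118,255,255),60)[0]])
try: print(lift('L0','L4'))
except Exception as e: print('ecc')
"
```

```text
t 32.65 pos [ 0.4383 -0.0723  0.3923] yaw 8.2 F [ 0.  -0.1  0.5] w 0.801 down 0.9993
units xyz [-3.7   4.63 -7.83] roll 0.006
top 0.075 [(array([201.6, 146.9]), array([0.724, 0.369])), (array([123.3, 190.5]), array([0.621, 0.538])), (array([395.2, 178.3]), array([ 0.661, -0.067])), (array([195.7, 217.8]), array([0.563, 0.375])), (array([234.3, 273.7]), array([0.441, 0.285]))]
top 0.243 [(array([201.6, 146.9]), array([0.678, 0.329])), (array([123.3, 190.5]), array([0.59 , 0.474])), (array([395.2, 178.3]), array([ 0.624, -0.045])), (array([195.7, 217.8]), array([0.54 , 0.334])), (array([234.3, 273.7]), array([0.435, 0.257]))]
scene 0.075 [(array([82.5, 90.8]), array([ 1.255, -1.038])), (array([489.1,  50. ]), array([-0.545, -1.177])), (array([261.9,  60.8]), array([ 0.529, -1.241])), (array([315.7,  60.3]), array([ 0.29 , -1.203])), (array([348.6, 160.2]), array([ 0.366, -0.329])), (array([279.2, 167.1]), array([ 0.583, -0.331])), (array([393.5, 327. ]), array([0.444, 0.327])), (array([340.6, 372. ]), array([0.576, 0.409])), (array([255.7, 384.3]), array([0.734, 0.403])), (array([330.7, 463.1]), array([0.632, 0.569]))]
scene 0.243 [(array([82.5, 90.8]), array([ 1.138, -0.607])), (array([489.1,  50. ]), array([-0.262, -0.716])), (array([261.9,  60.8]), array([ 0.573, -0.766])), (array([315.7,  60.3]), array([ 0.387, -0.736])), (array([348.6, 160.2]), array([ 0.446, -0.056])), (array([279.2, 167.1]), array([ 0.616, -0.058])), (array([393.5, 327. ]), array([0.507, 0.455])), (array([340.6, 372. ]), array([0.61 , 0.519])), (array([255.7, 384.3]), array([0.732, 0.514])), (array([330.7, 463.1]), array([0.653, 0.643]))]
{'scene255': (array([ 1.422, -1.311], dtype=float32), 0.918), 'top268': (array([-0.006, -0.085], dtype=float32), 0.9995), 'top430': (array([-0.046, -0.167], dtype=float32), 0.9737)}
```

>>> arm_command:
  deltas: [0.8, -0.5, 0.5, -1, 0, 0.8, -0.5, 0.5, -1, 0, 0.8, -0.5, 0.6, -1, 0, 0.8, -0.5, 0.6, -1, 0, 0.8, -0.5, 0.6, -1, 0, 0.8, -0.5, 0.6, -1, 0, 0.8, -0.5, 0.6, -1, 0, 0.8, -0.4, 0.5, -0.8, 0, 0.8, 0, 0, 0, 0, 0.8, 0, 0, 0, 0]

```text
time: 33.95
tool_pos: [0.3679, -0.3294, 0.2425]
tool_rot: [-0.704, -0.06, 0.043, 0.706]
force: [-0.6, 0.0, 0.4]
grip_width: 0.797
```

```bash
python3 -c "
from h import *
im=snap('w10'); c=cam('wrist'); go([.367,-.322,.094],6)
for q in blobs(im,(100,150,60),(118,255,255),100)[0]: print(q[0],list(q[1]),onz(c,q[0],.075).round(4))
print(R.from_quat(ctrl.get_obs()['tool_rot']).as_matrix()[:,1].round(4))
"
```

```text
t 34.0 pos [ 0.368  -0.329   0.2425] yaw 8.4 F [ 0.4 -0.3  0.2] w 0.804 down 0.9997
units xyz [-0.12  4.95  0.23] roll 0.0066
[ 0.0237  0.0051 -0.9997]
```

```bash
python3 -c "
from h import *
im,c=load('w10')
for q in blobs(np.ascontiguousarray(im),(92,120,50),(118,255,255),100)[0]: print(q[0],list(q[1]),onz(c,q[0],.08).round(4))
"
```

```text
[330.2 254.9] [np.int32(304), np.int32(241), np.int32(54), np.int32(29), np.int32(935)] [ 0.3756 -0.3237  0.08  ]
```

```bash
python3 -c "
from h import *
im,c=load('w10')
print(proj(c,[.367,-.322,.085]),proj(c,[.367,-.322,.053]))
a=cv2.imread('pics/w10.png')[110:350,190:470]; cv2.imwrite('pics/w10c.png',a)
"
```

```text
[335.73472102 244.5904337 ] [334.06309888 226.91362725]
```

View pics/w10c.png

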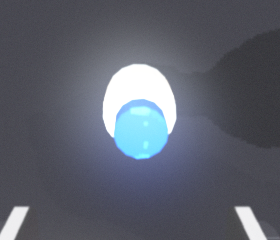

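The crop shows the blue cap centred at full px (331,240), between the open fingers. I'll correct by about 3 mm and descend.

>>> arm_command:
  deltas: [0.8, -0.2, 0.5, 0.15, 0, 0.8, 0, 1, 0, 0, 0.8, 0, 1, 0, 0, 0.8, 0, 1, 0, 0, 0.8, 0, 0.6, 0, 0, 0.8, 0, 0, 0, 0]

```text
time: 34.6
tool_pos: [0.3717, -0.3222, 0.1206]
tool_rot: [0.706, 0.066, -0.043, -0.704]
force: [-0.8, -1.0, -0.4]
grip_width: 0.804
```

```bash
python3 -c "
from h import *
go([.3645,-.3245,.094],6)"
```

```text
t 34.6 pos [ 0.3717 -0.3222  0.1206] yaw 8.8 F [-0.8 -1.  -0.4] w 0.804 down 0.9994
units xyz [-0.28  0.88 -0.04] roll 0.0079
```

>>> arm_command:
  deltas: [0.8, -0.28, 0.5, -0.04, 0, 0.8, -0.03, 0.4, 0, 0, 0.8, 0, 0, 0, 0, 0.4, 0, 0, 0, 0, 0.4, 0, 0, 0, 0, 0.4, 0, 0, 0, 0, 0.4, 0, 0, 0, 0]

```text
time: 35.3
tool_pos: [0.37, -0.3238, 0.1002]
tool_rot: [0.707, 0.072, -0.042, -0.702]
force: [-0.6, -0.9, -2.0]
grip_width: 0.529
```

```bash
python3 -c "
from h import *
go([.3645,-.3245,.094],6)"
```

```text
t 35.3 pos [ 0.37   -0.3238  0.1002] yaw 9.3 F [-0.6 -0.9 -2. ] w 0.529 down 0.9991
units xyz [-0.19  0.2   0.01] roll 0.009
```

>>> arm_command:
  deltas: [0.4, 0, -0.5, 0, 0, 0.4, 0, -1, 0, 0, 0.4, 0, -1, 0, 0, 0.4, 0, -1, 0, 0, 0.4, 0, -1, 0, 0, 0.4, 0, -1, 0, 0, 0.4, 0.3, -1, 0.8, 0, 0.4, 0.3, -0.6, 1, 0, 0.4, 0.3, 0, 1, 0, 0.4, 0.3, 0, 1, 0, 0.4, 0.3, 0, 1, 0, 0.4, 0.3, 0, 1, 0, 0.4, 0.3, 0, 1, 0, 0.4, 0.3, 0, 1, 0, 0.4, 0.3, 0, 1, 0, 0.4, 0.3, 0, 1, 0, 0.4, 0.3, 0, 1, 0, 0.4, 0.3, 0, 1, 0, 0.4, 0, 0, 0.4, 0, 0.4, 0, 0, 0, 0]

```text
time: 37.3
tool_pos: [0.404, 0.0696, 0.3261]
tool_rot: [-0.704, -0.07, 0.039, 0.706]
force: [-0.4, -0.9, -2.7]
grip_width: 0.537
```

```bash
python3 -c "
from h import *
go([.6155,.0555,.33],6)
print(R.from_quat(ctrl.get_obs()['tool_rot']).as_matrix()[:,1].round(4))"
```

```text
t 37.3 pos [0.404  0.0696 0.3261] yaw 8.8 F [-0.4 -0.9 -2.7] w 0.537 down 0.9991
units xyz [ 6.89  0.17 -1.54] roll 0.0078
[ 0.0432  0.0052 -0.9991]
```

>>> arm_command:
  deltas: [0.4, 1, 0, -0.25, 0, 0.4, 1, 0, -0.25, 0, 0.4, 1, 0, -0.25, 0, 0.4, 1, 0, -0.25, 0, 0.4, 1, 0, -0.25, 0, 0.4, 1, 0, -0.25, 0, 0.4, 0.6, 0, 0, 0, 0.4, 0, 0, 0, 0, 0.4, 0, 0, 0, 0]

```text
time: 38.2
tool_pos: [0.6111, 0.0478, 0.3325]
tool_rot: [-0.704, -0.067, 0.04, 0.706]
force: [0.5, -0.8, -2.5]
grip_width: 0.532
```

```bash
python3 -c "
from h import *
go([.6155,.0555,.27],6)
print(R.from_quat(ctrl.get_obs()['tool_rot']).as_matrix()[:,1].round(4))"
```

```text
t 38.2 pos [0.6111 0.0478 0.3325] yaw 8.7 F [ 0.5 -0.8 -2.5] w 0.532 down 0.9993
units xyz [0.1  2.09 0.23] roll 0.0075
[ 0.0381  0.0059 -0.9993]
```

>>> arm_command:
  deltas: [0.4, 0.1, 0.6, 0.23, 0, 0.4, 0, 0.7, 0, 0, 0.4, 0, 0.5, 0, 0, 0.4, 0, 0, 0, 0, 0.4, 0, 0, 0, 0]

```text
time: 38.7
tool_pos: [0.6116, 0.0531, 0.279]
tool_rot: [-0.704, -0.067, 0.04, 0.706]
force: [1.0, 0.1, -2.9]
grip_width: 0.534
```

```bash
python3 -c "
from h import *
go([.6155,.0555,.2685],6)"
```

```text
t 38.7 pos [0.6116 0.0531 0.279 ] yaw 8.7 F [ 1.   0.1 -2.9] w 0.534 down 0.9992
units xyz [0.13 0.35 0.06] roll 0.0074
```

>>> arm_command:
  deltas: [0.4, 0.13, 0.15, 0.06, 0, 0.4, 0, 0.13, 0, 0, 0.4, 0, 0, 0, 0]

```text
time: 39.0
tool_pos: [0.6159, 0.0557, 0.2729]
tool_rot: [-0.703, -0.069, 0.038, 0.707]
force: [-0.4, -0.9, -3.2]
grip_width: 0.537
```

```bash
python3 -c "
from h import *
go([.6155,.0555,.2685],6)"
```

```text
t 39.0 pos [0.6159 0.0557 0.2729] yaw 8.7 F [-0.4 -0.9 -3.2] w 0.537 down 0.9991
units xyz [-0.02  0.15 -0.01] roll 0.0074
```

>>> arm_command:
  deltas: [0.4, 0, 0.08, 0, 0, 0.4, 0, 0.07, 0, 0, 0.4, 0, 0, 0, 0]

```text
time: 39.3
tool_pos: [0.6164, 0.0559, 0.2688]
tool_rot: [-0.703, -0.069, 0.038, 0.707]
force: [0.2, 0.2, -2.5]
grip_width: 0.527
```

>>> arm_command:
  deltas: [0.4, 0, 0.05, 0, 0, 0.4, 0, 0, 0, 0]

```text
time: 39.5
tool_pos: [0.6164, 0.0559, 0.2671]
tool_rot: [-0.703, -0.069, 0.038, 0.707]
force: [-0.0, 0.5, -2.9]
grip_width: 0.535
```

```bash
python3 -c "
from h import *
go([.6155,.0555,.2665],6)"
```

```text
t 39.5 pos [0.6164 0.0559 0.2671] yaw 8.7 F [-0.   0.5 -2.9] w 0.535 down 0.999
units xyz [-0.03  0.02 -0.01] roll 0.0075
```

>>> arm_command:
  deltas: [0.4, 0, 0.05, 0, 0, 0.4, 0, 0, 0, 0]

```text
time: 39.7
tool_pos: [0.617, 0.056, 0.2667]
tool_rot: [-0.703, -0.07, 0.038, 0.707]
force: [0.4, -0.1, -3.4]
grip_width: 0.53
```

>>> arm_command:
  deltas: [0.4, 0, 0.03, 0, 0, 0.4, 0, 0, 0, 0]

```text
time: 39.9
tool_pos: [0.6172, 0.056, 0.2666]
tool_rot: [-0.703, -0.07, 0.037, 0.707]
force: [-1.1, -0.2, -1.2]
grip_width: 0.531
```

>>> arm_command:
  deltas: [0.6, 0, 0, 0, 0, 0.65, 0, 0, 0, 0, 0.7, 0, 0, 0, 0, 0.7, 0, -0.4, 0, 0, 0.7, 0, -0.8, 0, 0, 0.7, 0, -1, 0, 0, 0.7, 0, -1, 0, 0, 0.5, 0, -1, 0, 0, 0.2, 0, 0, 1, 0, 0, 0, 0, 1, 0, 0, 0, 0, 1, 0, 0, 0, 0, 1, 0, 0, 0, 0, 1, 0, 0, 0, 0, 1, 0, 0, 0, 0, 1, 0, 0, 0, 0, 1, 0, 0, 0, 0, 1, 0, 0, 0, 0, 0.9, 0, 0, 0, 0, 0, 0]

```text
time: 41.8
tool_pos: [0.5652, 0.3575, 0.4163]
tool_rot: [-0.701, -0.075, 0.031, 0.708]
force: [0.2, -0.1, -0.2]
grip_width: -0.002
```

```bash
python3 -c "
from h import *
go([.573,.358,.16],6)
t=ctrl.get_image('top'); s=ctrl.get_image('scene')
cv2.imwrite('pics/v11.png',np.hstack([cv2.resize(t[110:320,150:530,::-1],(400,300)),cv2.resize(s[120:400,190:450,::-1],(400,300))]))
try: print(lift('L0','L5'))
except Exception as e: print('ecc')
"
```

```text
t 41.8 pos [0.5652 0.3575 0.4163] yaw 8.5 F [ 0.2 -0.1 -0.2] w -0.002 down 0.998
units xyz [-0.28  8.54 -0.06] roll 0.0071
{'scene255': (array([ 1.444, -1.428], dtype=float32), 0.9153), 'top268': (array([-0.012, -0.068], dtype=float32), 0.9995), 'top430': (array([ 0.054, -0.1  ], dtype=float32), 0.9986)}
```

View pics/v11.png

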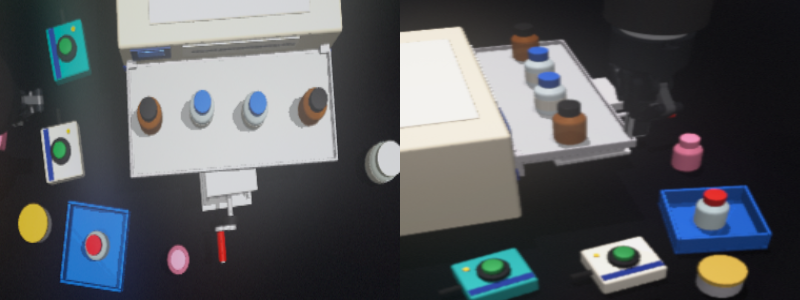

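Top and scene views show a standard, two samples and a standard in one row with wide gaps, and the spent bottle upright in the crate. The tray hasn't moved since the prop was set. Next is the button.

>>> arm_command:
  deltas: [0, -0.3, 0.6, 0, 0, 0, 0, 1, 0, 0, 0, 0, 1, 0, 0, 0, 0, 1, 0, 0, 0, 0, 1, 0, 0, 0, 0, 1, 0, 0, 0, 0, 1, 0, 0, 0, 0, 0.8, 0, 0, 0, 0, 0, 0, 0, 0, 0, 0, 0, 0]

```text
time: 43.1
tool_pos: [0.5758, 0.3469, 0.1935]
tool_rot: [-0.7, -0.072, 0.023, 0.71]
force: [-0.3, 0.6, 0.8]
grip_width: -0.004
```

```bash
python3 -c "
from h import *
im=snap('w12'); o=ctrl.get_obs(); M=R.from_quat(o['tool_rot']).as_matrix(); print('tip',(o['tool_pos']+.073*M[:,1]).round(4))
go(np.array([.573,.358,.060])-.073*M[:,1],6)
c=cam('wrist',o)
for q in blobs(im,(45,100,30),(80,255,255),100)[0]: print(q[0],list(q[1]),onz(c,q[0],.055).round(4))
"
```

```text
tip [0.5806 0.3483 0.1207]
t 43.15 pos [0.5756 0.3469 0.1935] yaw 7.7 F [-0.2 -0.5 -0. ] w 0.0 down 0.9975
units xyz [-0.35  2.01  0.33] roll 0.0047
[344.  240.9] [np.int32(325), np.int32(219), np.int32(38), np.int32(46), np.int32(1233)] [0.5714 0.3586 0.055 ]
[596.7 350.4] [np.int32(571), np.int32(328), np.int32(53), np.int32(46), np.int32(1820)] [0.6218 0.5194 0.055 ]
```

>>> arm_command:
  deltas: [0, -0.38, 0.5, 0.35, 0, 0, 0, 0.7, 0, 0, 0, 0, 0.5, 0, 0, 0, 0, 0, 0, 0, 0, 0, 0, 0, 0]

```text
time: 43.65
tool_pos: [0.5698, 0.3592, 0.1499]
tool_rot: [-0.697, -0.076, 0.019, 0.713]
force: [0.2, 0.3, 0.5]
grip_width: -0.001
```

```bash
python3 -c "
from h import *
o=ctrl.get_obs(); M=R.from_quat(o['tool_rot']).as_matrix(); print('tip',(o['tool_pos']+.073*M[:,1]).round(4))
go(np.array([.572,.358,.051])-.073*M[:,1],6)
"
```

```text
tip [0.5755 0.3612 0.0771]
t 43.65 pos [0.5698 0.3592 0.1499] yaw 7.6 F [0.2 0.3 0.5] w -0.001 down 0.9965
units xyz [-0.2   0.86 -0.11] roll 0.0046
```

>>> arm_command:
  deltas: [0, -0.15, 0.3, -0.08, 0, 0, 0, 0.25, 0, 0, 0, 0, 0.15, 0, 0, 0, 0, 0.15, 0, 0, 0, 0, 0.15, 0, 0]

```text
time: 44.15
tool_pos: [0.5689, 0.3576, 0.1228]
tool_rot: [-0.696, -0.077, 0.018, 0.714]
force: [-23.9, -7.3, 49.5]
grip_width: -0.002
```

```bash
python3 -c "
from h import *
o=ctrl.get_obs(); M=R.from_quat(o['tool_rot']).as_matrix(); print('tip',(o['tool_pos']+.073*M[:,1]).round(4),o['force'])
"
```

```text
tip [0.5749 0.3598 0.0501] [-23.87199587  -7.31909438  49.46275449]
```

>>> arm_command:
  deltas: [0, 0, -0.3, 0, 0, 0, 0, -1, 0, 0, 0, 0, -1, 0, 0, 0, 0, -1, 0, 0, 0, 0, -1, 0, 0, 0, 0, -1, 0, 0, 0, 0, 0, 0, 0, 0, 0, 0, 0, 0]

```text
time: 44.95
tool_pos: [0.5561, 0.3531, 0.2863]
tool_rot: [-0.696, -0.078, 0.018, 0.714]
force: [-0.9, -0.4, -0.9]
grip_width: -0.0
```

```bash
python3 -c "
from h import *
go([.57,.36,.3],6)
t=ctrl.get_image('top'); s=ctrl.get_image('scene')
cv2.imwrite('pics/v13.png',np.hstack([cv2.resize(t[110:320,150:530,::-1],(400,300)),cv2.resize(s[120:400,190:450,::-1],(400,300))]))
try: print(lift('L0','L6'))
except Exception as e: print('ecc')
g=cam('top')
print('button',[(q[0],onz(g,q[0],.057).round(3)) for q in blobs(t,(50,120,40),(75,255,255),60)[0] if q[0][1]>100])
"
```

```text
t 44.95 pos [0.5561 0.3531 0.2863] yaw 7.7 F [-0.9 -0.4 -0.9] w -0.0 down 0.9961
units xyz [ 0.53 -0.41  0.17] roll 0.0048
{'scene255': (array([ 1.428, -1.415], dtype=float32), 0.917), 'top268': (array([-0.013, -0.059], dtype=float32), 0.9995), 'top430': (array([ 0.055, -0.105], dtype=float32), 0.9986)}
button [(array([211.6, 141.9]), array([0.741, 0.352, 0.057])), (array([206. , 214.6]), array([0.573, 0.357, 0.057]))]
```

View pics/v13.png

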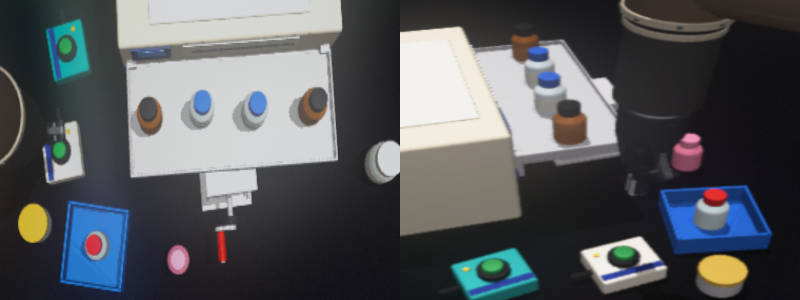

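The final views show everything in place, with the button back up and the box not shifted. The robot is touching nothing, so I'm handing in.

```bash
python3 -c "
from cell import ctrl
print(ctrl.close_job())"
```

```text
the job is handed in; nothing more can be done
None
```

I finished the job and handed it in at about 45 s of the 210 s allowed; no verdict was reported.

- **Jack:** I cranked about 4 turns, to roughly 160.0 mm at the platform. The top and scene cameras showed the tray first moving between 159.2 and 159.85 mm. I stopped about half a millimetre above first contact, enough to take out the spent bottle's sag. After that the tray stayed still to within about 0.05 px in the top camera, both after the spent bottle came off and with the samples on.
- **Bottles:** The one red-capped spent bottle stands in the crate. Both blue-capped samples stand on the tray between the amber standards, spaced about 100 mm centre to centre. One sample was knocked about 3 cm aside early on, so I located it again before gripping it.
- **Button:** I pressed the green button on the cream box once, about 7 mm by the fingertip position, so past its 6 mm travel. It sprang back and the box did not shift. I pressed harder than needed: about 50 N at the closed fingertips. That is under the 120 N wrist limit, but above the 40 N limit that covers the arm and the gripper's body.
- **Other checks:**
  - The tool's tilt drifted to about 5° by the end, with no visible effect.
  - The image check near the right standard in the scene camera stopped being usable once a sample stood in that area; the two top-camera checks still agreed with each other.
  - In the last views the jar, tin, pink bottle and look-alike boxes appear undisturbed (the pink box was outside the final crop).

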